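# Push the pressed bush out of its housing with the stepped drift

### The arm

A 6-joint arm with a two-finger parallel gripper is mounted at the origin on a cart in front of the work surface, level with it; the furniture and walls round the work are solid. World frame = base frame: x ahead of the robot, y to its left, z up, the work surface at z = 0. Lengths are in mm, angles in rad, forces in N, time in s.
With the tool pointing down it reaches from about 275 to 1000 mm from the base axis. Payload 8.4 kg.
Tool frame: the origin (TCP) lies at the very end of the fingers, on their centre line; the grasp point (between the pads) lies 19 mm behind it; z points along the fingers, y is the direction in which the jaws open and shut (so a half turn about z gives the same grasp; the last joint's range is limited). The gripper opens to 85 mm and grips with 20 to 120 N. Pads are 22 mm wide; open, the fingers measure 114 mm over their backs; the gripper's body (76 mm by 85 mm) begins 54 mm behind the grasp point. The pads swing forward as they close: fully open they stand 13 mm farther back than shut.
Start: joints at [1.266, 0.353, 1.633, -0, 1.155, -0.002], TCP at [186.37, 596.568, 192.581] pointing down, gripper open.
Joint ranges: [-2.63, 2.63], [-0.92, 2.1], [0.06, 2.66], [-1.3, 4.44], [0, 2.69], [-3.02, 3.02]. Speed limits (rad/s): [2.22, 2.22, 2.79, 3.14, 3.14, 3.14].

### API

Orientations are given as [roll, pitch, yaw] about the fixed x, y, z axes, in that order (R = Rz(yaw) Ry(pitch) Rx(roll)).
In Python, from rig import sense, grab_frame, sign_off, masks_of gives the robot as it stands. The module is installed in compiled form; this text tells all that it offers.
- The arm moves only by the shell command python3 -m inch 'ROWS' [FORCE]. ROWS is JSON, a list of rows, each an object of numbers: "gripper": the finger opening in m, from 0 to 0.0854; "tx", "ty", "tz": the shift along the tool's x, y, z in m; "spin": the turn about the tool's z in degrees. In form: [{"gripper": .., "tx": .., "ty": .., "tz": .., "spin": ..}, ...]. A call has exactly 8 rows; each row shifts and turns the commanded pose from where the row before left it, along the tool's axes as they then stand; what a row does not reach is not made up. A row lasts 1/10 s, in which the tool goes at most 50 mm and 8.59 degrees, less where a joint would pass 70% of its speed; a pose out of reach is approached as far as the arm can. A call is refused whole if a number of a shift passes 0.05 or a number of a turn 8.59, either way. A call with a gripper value outside its range is refused whole. The fingers move at their own pace and stop on an object; FORCE is the grip in N (left out, the last holds). Time passes only in rows, so rows that do not move let the fingers close, or fill a call up. It gives the time, the measured TCP pose, the force and the opening at its end, in the units of the state.
- sense(): the state, without advancing time (a new reading comes with each control period).
- grab_frame(name): name is "scene" or "top"; returns a dict with "pixels" (480x640x3 uint8, red, green, blue), "K" (3x3 intrinsics, pixels), "extrinsics" (4x4, takes a point from camera to world coordinates). Camera axes: x right, y down, z forward; pixel columns grow to the right and rows downward; lengths in mm; the calibration is good to about 2 mm. A picture is of the moment at which its call begins. There is no depth.
- sign_off(): hands the job in, once; it reports no verdict.
Trained networks look in the newest picture that a camera, given by its name, has taken for a name from the list of things; names that differ only in an ending like _2 or _b are one class to them, and where a whole thing is asked for, a point or a joint stands for the part that bears it (a point fixed in the world has none). Each returns a list of dicts, best first, with "conf" (0 to 1); they miss things now and then, are a little off and sometimes report something else, mostly with a low value. They report only what shows in the picture. A call takes as long as a camera call. They do not tell look-alikes from the thing itself.
- masks_of(camera, target): "pixels" (480x640 bool, what is visible of it) and "centre" ([row, column] in pixels, amid what is visible of it).
The state is a dict: "clock": time; "qpos": joint angles; "qvel": joint speeds; "joint_efforts": joint torques, N m; "eef_pos": TCP position; "tcp_rot": TCP orientation; "contact_force": force on the tool from outside, world axes, zero at the start; "wrist_torque": the same for the moment, N m; "opening": opening from 0.0 (shut) to 1.0 (fully open).
Only numpy, scipy, OpenCV 4.12 (cv2) and the standard library are available. Lean on these libraries where they do the work, as an engineer would, in place of code of your own. Each camera call takes 0.05 s, during which the arm holds its last target.

### The job

Take the thicker of the two steel drifts from the rack, set its pilot into the brass bush that is pressed into the housing ring of the push-out stand, and press the bush steadily down and out until it lies in the catch dish and the drift's collar sits firmly on the housing; the stand is rated for 30 N, so never load it or the bush beyond that. Then pull the drift out and put it back upright in its own hole of the rack, collar down on the block, leaving the slim drift and the other things where they are.

Things in the scene. Friction and masses are not known exactly. Their poses are not given: they have to be found in the camera images.
- drift: The thicker steel drift, a stepped round bar 114 mm long, 0.2 to 0.3 kg, hanging pilot down by its collar in a rack hole. Origin at the centre of the pilot's end face, z up its axis. Pilot 14 mm dia. from z = 0 to 14 mm (tapered to 8 mm over the last 6 mm), body 24 mm dia. to z = 60 (its shoulder at z = 14 pushes the bush), stop collar 42 mm dia. to z = 66, round grip 22 mm dia. to z = 114 mm.
- slim_drift: A slimmer drift of the same lengths in the other hole of the rack (pilot 9, body 14, collar 33, grip 16 mm diameter). It would fall through the bush's bore; it is not used and stays in its hole. Origin as the drift's.
- rack: Fixed aluminium block, 56 mm (x) by 124 mm (y) by 66 mm high, with two through holes of 26 mm diameter at y = -31 and +31 mm; either drift may be in either hole. Origin at the centre of the underside, z up.
- bush: Plain brass sleeve, 30 mm outside, 16 mm bore, 18 mm long, upright in the housing ring's bore, its top 1 to 25 mm below the ring's upper face. Origin at the centre of its lower face, z up. A press fit: it slides down against a drag of some 7 to 18 N (differs from run to run), which eases as it leaves, and falls free 2 to 4 mm before the drift's collar lands on the ring.
- stand: Fixed push-out stand. Origin at the centre of its underside, z up. Base 110 mm (x) by 136 mm (y), 12 mm thick. Two screw columns at y = -54 and +54 mm carry a table with the steel housing ring: 56 mm outside, 44 mm long, straight 30 mm through bore on the stand's z axis, held rigidly. The table's height is not measured: the ring's upper face, the stand's highest part, lies somewhere from z = 85 to 103 mm.
- catch (a point): Centre of the rubber pad in the round catch dish (48 mm wide inside, rim 6 mm above the pad) on the stand's base, 15 mm above the stand's underside, straight below the bore; 26 to 44 mm are free between the pad and the ring's underside.
- bearing: Ball bearing lying flat on the desk, 35 mm diameter, 11 mm high. Bystander.
- test_block: Round steel hardness reference block, 50 mm diameter, 12 mm high, on the desk. Bystander.
Things that resemble listed ones, but are neither listed nor needed, are in the scene too. Leave any green look-alike of the drift alone.

How it is judged (in metres and radians):
On the way, in this order (a step that is already met when the one before it is completed fails the run):
1. the drift's pilot is in the bush and its shoulder bears on it (contact force between drift and bush above 3 N and horizontal distance between drift and bush below 0.003 m and z of drift in the frame of bush below 0.009 m), for 0.1 s.
2. the bush has dropped into the catch dish and the drift's collar sits firmly on the housing (z of bush in the frame of stand below 0.035 m and contact force between drift and stand above 5 N and horizontal distance between drift and stand below 0.005 m and angle between drift's own z axis and vertical below 0.08 rad), for 0.2 s.
At the end, for the whole second after the job is handed in: The bush lies at rest in the catch dish under the housing (its lower face's centre within 20 mm of the stand's axis and lower than 35 mm above the desk); the drift stands upright (within 4 degrees) at rest in the hole it came from, within 5 mm of where it was, so with its collar down on the block (z of bush in the frame of stand below 0.035 m and horizontal distance between bush and stand below 0.02 m and linear speed of each of bush, drift below 0.02 m/s and distance of drift from where it was at the start of the episode below 0.005 m and angle between drift's own z axis and vertical below 0.07 rad); the robot touches nothing.
It fails at once if the drift loads the stand with more than 30 N (contact force between drift and stand above 30 N).
It fails at once if the drift loads the bush with more than 30 N (contact force between drift and bush above 30 N).
It fails at once if the hand loads the stand with more than 30 N (contact force between the arm and stand above 30 N).
It fails at once if the slim drift is moved from its hole by more than 20 mm (distance of slim_drift from where it was at the start of the episode above 0.02 m).
It fails at once if a bystander is moved by more than 20 mm (distance of any of bearing, test_block from where it was at the start of the episode above 0.02 m).
It also fails if it takes over 70 s, if anything falls off the work surface, if the arm or the gripper's body presses on something with over 40 N, if the wrist force passes 120 N, or if a joint passes its speed limit or range.

## Working session

There is one attempt and no reset: what is moved stays moved. The work goes in short steps, Python scripts to look and compute and a shell command to move; the robot and the scene stay as the last step left them, time stands still between calls to the robot, and variables do not carry over. Pictures are saved under pics/ and viewed, and the job is handed in when it is done.

```bash
mkdir -p pics; ls
python3 - <<'E'
from rig import *
import cv2,numpy as np
print(sense())
for c in ("scene","top"):
    f=grab_frame(c); cv2.imwrite(f"pics/{c}0.png",f["pixels"][:,:,::-1])
    print(c,np.round(f["K"],1).tolist(),np.round(f["extrinsics"],3).tolist())
    for n in ("drift","slim_drift","rack","bush","stand","catch","bearing","test_block"):
        try:
            print(n,[(round(m["conf"],2),np.round(m["centre"],1).tolist(),int(m["pixels"].sum())) for m in masks_of(c,n)])
        except Exception as e: print(n,e)
E
```

```text
pics
{'clock': 0.0, 'qpos': array([ 1.26559442e+00,  3.53650834e-01,  1.63415815e+00, -2.34703046e-05,
        1.15516968e+00, -2.37574436e-03]), 'qvel': array([ 5.91646976e-04,  1.01128803e-03,  1.27052834e-03,  1.67421952e-03,
        5.14357245e-05, -2.07489440e-04]), 'joint_efforts': array([-2.86192881e-04, -6.05232525e+01, -3.42061615e+01,  3.63801637e-04,
        9.15698474e-03, -3.57851980e-05]), 'eef_pos': array([186.21975242, 596.05373422, 191.8497542 ]), 'tcp_rot': array([-3.14020660e+00,  1.81661124e-05,  2.83877599e+00]), 'contact_force': array([-0.53007588, -0.43940066, -0.28399806]), 'wrist_torque': array([0.02914181, 0.01283821, 0.08955576]), 'opening': 1.0017847902106247}
scene [[578.5, 0.0, 318.4], [0.0, 578.5, 243.6], [0.0, 0.0, 1.0]] [[0.767, -0.434, 0.472, 17.799], [-0.641, -0.544, 0.542, -559.764], [0.022, -0.719, -0.695, 722.824], [0.0, 0.0, 0.0, 1.0]]
drift [(0.87, [264.0, 420.8], 702), (0.85, [336.6, 406.6], 1076), (0.27, [291.6, 440.5], 500)]
slim_drift [(0.88, [291.0, 440.9], 544)]
rack [(0.61, [304.8, 426.7], 3170)]
bush []
stand [(0.62, [200.5, 308.9], 4394)]
catch [(0.92, [200.7, 308.7], 4405)]
bearing [(0.68, [304.1, 278.6], 360)]
test_block [(0.95, [339.5, 312.4], 832)]
top [[450.0, 0.0, 320.6], [0.0, 450.0, 238.7], [0.0, 0.0, 1.0]] [[-0.006, -0.99, 0.142, 317.541], [-0.999, 0.011, 0.035, -85.267], [-0.036, -0.142, -0.989, 922.817], [0.0, 0.0, 0.0, 1.0]]
drift [(0.82, [173.7, 391.3], 418), (0.74, [237.2, 435.0], 392)]
slim_drift [(0.62, [188.9, 419.1], 232)]
rack [(0.61, [193.0, 410.1], 1571)]
bush []
stand [(0.87, [189.6, 255.3], 3393)]
catch [(0.78, [191.0, 254.5], 3462)]
bearing [(0.56, [274.0, 333.0], 196)]
test_block [(0.81, [278.8, 371.6], 527)]
```

View pics/scene0.png

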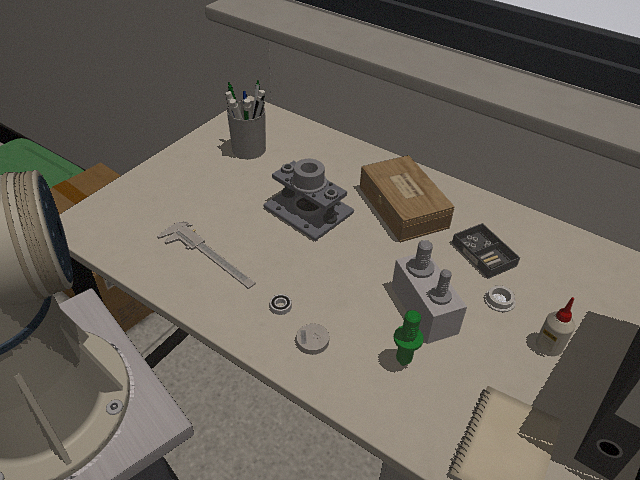

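View pics/top0.png

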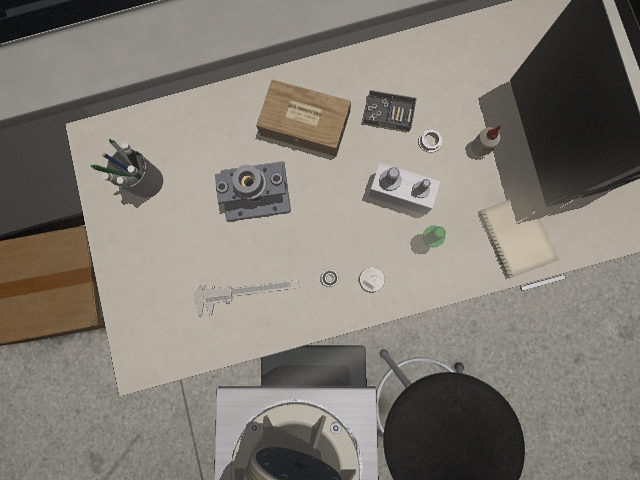

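Run:
```python
import cv2
a=cv2.imread("pics/scene0.png");b=cv2.imread("pics/top0.png")
cv2.imwrite("pics/crop_s.png",cv2.resize(a[230:390,360:500],None,fx=3.6,fy=3.6,interpolation=2))
cv2.imwrite("pics/crop_t.png",cv2.resize(b[140:260,200:460],None,fx=3,fy=3,interpolation=2))
cv2.imwrite("pics/crop_st.png",cv2.resize(a[130:270,240:390],None,fx=4,fy=4,interpolation=2))
```

```text
(no output)
```

View pics/crop_s.png

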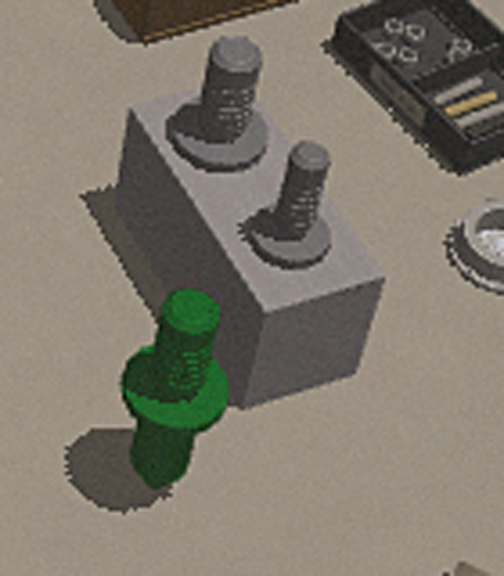

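View pics/crop_t.png

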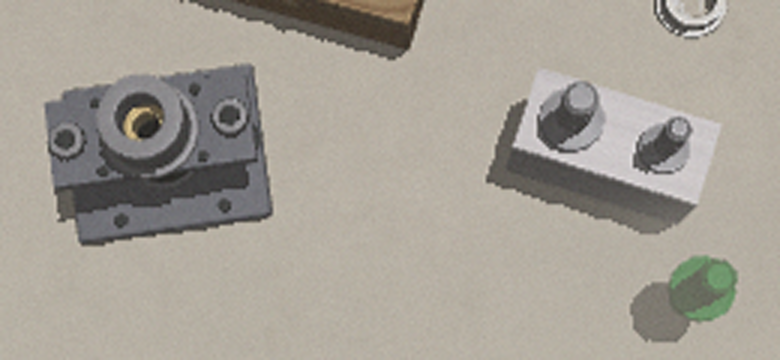

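View pics/crop_st.png

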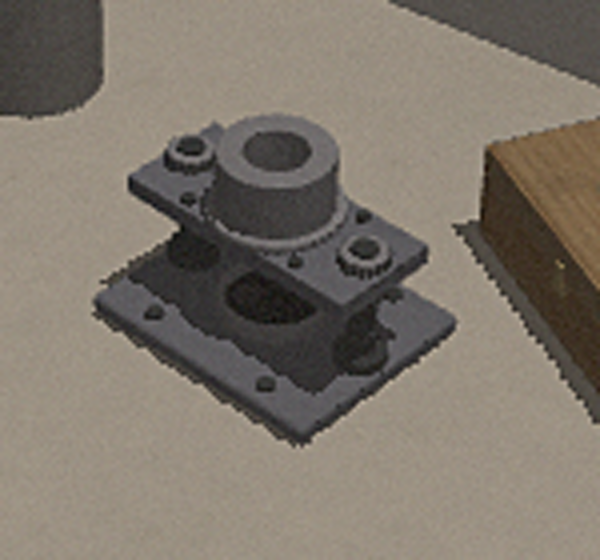

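Candidates for the drift:
- A: the steel one, scene (col 421, row 264), top (391, 174). It has the visibly thicker grip and the wider collar.
- B: the slim steel one in the nearer hole, scene (441, 291), top (419, 189).
- C: the green look-alike on the desk, scene (407, 337), top (435, 237).

I choose A. The close crops confirm it. The stand's ring is at scene (309, 168), top (247, 179), and the brass is visible in its bore.

```bash
cat > h.py <<'E'
import numpy as np, cv2
from scipy.optimize import least_squares
CAM={}
def setup():
    from rig import grab_frame
    for c in ("scene","top"):
        CAM[c]=grab_frame(c)
def proj(c,P):
    f=CAM[c];E=np.array(f["extrinsics"]);K=np.array(f["K"])
    p=(np.atleast_2d(P)-E[:3,3])@E[:3,:3]@K.T
    return p[:,:2]/p[:,2:]
def tri(s,t):
    r=least_squares(lambda X:np.r_[proj("scene",X)[0]-s,proj("top",X)[0]-t],[500,0,80])
    return r.x,r.fun
def circ(c,r,n=72):
    a=np.linspace(0,2*np.pi,n);return np.c_[c[0]+r*np.cos(a),c[1]+r*np.sin(a),np.full(n,c[2])]
def overlay(name,items,boxes,sc=5):
    for c in ("scene","top"):
        x0,y0,w,h=boxes[c]
        im=cv2.resize(CAM[c]["pixels"][y0:y0+h,x0:x0+w,::-1],None,fx=sc,fy=sc,interpolation=2)
        for ctr,r,col in items:
            p=(proj(c,circ(ctr,r))-[x0,y0]+.5)*sc
            cv2.polylines(im,[p.astype(np.int32)],True,col,1)
        cv2.imwrite(f"pics/{name}_{c}.png",im)
E
python3 - <<'E'
from h import *; setup()
for n,s,t in (("ring",(309.2,168),(247,179.3)),("drift",(425.5,244.4),(393.3,172.7)),("slim",(445.8,272.5),(426.7,182))):
    x,e=tri(s,t);print(n,x.round(1),e.round(2))
    if n=="ring": R=x
    if n=="drift":D=x
    if n=="slim":S=x
d=S-D;print("rack dir",np.degrees(np.arctan2(d[1],d[0])),np.linalg.norm(d[:2]))
D[2]=120
overlay("ovd",[(D,11,(0,0,255)),((D[0],D[1],72),21,(0,255,0)),((S[0],S[1],120),8,(255,0,0)),((S[0],S[1],72),16.5,(0,255,255))],dict(scene=(380,220,100,110),top=(360,140,90,80)))
overlay("ovr",[(R,28,(0,0,255)),(R,15,(0,255,0))],dict(scene=(250,140,110,110),top=(205,140,100,90)))
E
cd pics; python3 -c "
import cv2,numpy as np
for n in('ovd','ovr'):
    a=cv2.imread(n+'_scene.png');b=cv2.imread(n+'_top.png');a=cv2.resize(a,(400,int(a.shape[0]*400/a.shape[1])));b=cv2.resize(b,(400,int(b.shape[0]*400/b.shape[1])))
    h=max(a.shape[0],b.shape[0]);o=np.zeros((h,800,3),np.uint8);o[:a.shape[0],:400]=a;o[:b.shape[0],400:]=b;cv2.imwrite(n+'.png',o)
"
```

```text
ring [550.2  82.3 103.2] [ 0.04 -0.01 -0.02  0.03]
drift [ 553.8 -190.8  118.5] [ 0.09 -0.02 -0.06  0.09]
slim [ 533.8 -249.6  119.3] [ 0.77 -0.18 -0.6   0.8 ]
rack dir -108.8024776230974 62.2130237758076
```

View pics/ovd.png

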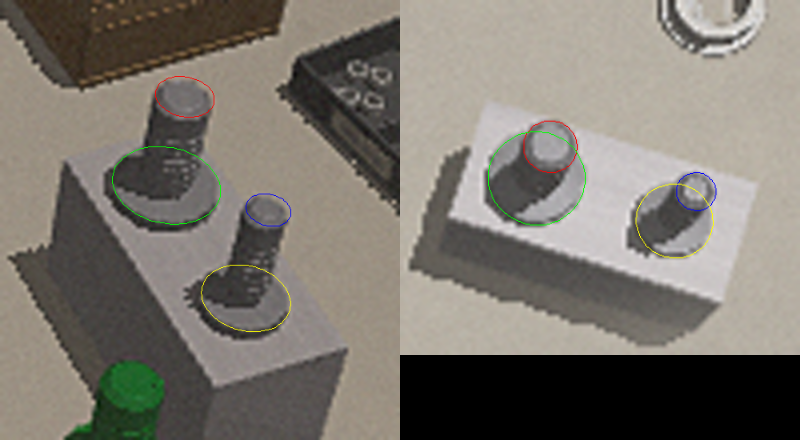

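View pics/ovr.png

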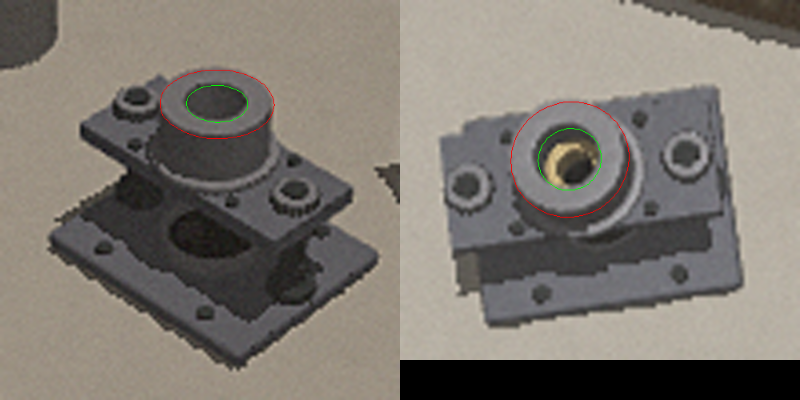

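The overlay on drift A fits in both views: grip top at scene (425, 244), top (393, 173). The ring circle is about 1 px low in the top view, so I'll refine both by edge contrast.

```bash
cat >> h.py <<'E'
def score(c,ctr,r,sgn,d=1.6):
    g=cv2.GaussianBlur(cv2.cvtColor(CAM[c]["pixels"],cv2.COLOR_RGB2GRAY).astype(np.float32),(0,0),.7)
    def smp(rr):
        p=proj(c,circ(ctr,rr)).astype(np.float32);return cv2.remap(g,p[None,:,0].copy(),p[None,:,1].copy(),1)[0]
    return np.mean(np.clip(sgn*(smp(r-d)-smp(r+d)),-5,40))
E
python3 - <<'E'
from h import *; setup()
from scipy.optimize import minimize
def fit(x0,items,free=3,cams=("scene","top")):
    def f(v): return -sum(score(c,np.r_[v[:2],(v[2] if free==3 else 0)+dz],r,s) for c in cams for dz,r,s in items)
    best=None
    for k in range(12):
        rng=np.random.default_rng(k);r=minimize(f,np.array(x0[:free])+rng.normal(0,1.5,free),method="Nelder-Mead",options=dict(xatol=.05,fatol=.01))
        if best is None or r.fun<best.fun:best=r
    return best.x.round(1),round(best.fun,1)
ri=[(0,28,1),(0,15,-1)]
print("ring",fit([550,82,102],ri))
for z in (92,95,98,100,102):
  for c in("scene","top"): print(z,c,fit([550,82],[(z,28,1),(z,15,-1)],2,(c,)))
di=[(120,11,1),(72,21,1)]
for c in (("scene","top"),("scene",),("top",)): print("drift",c,fit([553.8,-190.8],di,2,c))
for c in (("scene","top"),("scene",),("top",)): print("slim",c,fit([533.8,-249.6],[(120,8,1),(72,16.5,1)],2,c))
E
```

```text
ring (array([551.7,  84.4, 102.9]), np.float64(-91.2))
92 scene (array([560.5,  96.2]), np.float64(-40.1))
92 top (array([555.1,  86.3]), np.float64(-53.9))
95 scene (array([557.9,  93.1]), np.float64(-40.1))
95 top (array([554.2,  85.6]), np.float64(-53.7))
98 scene (array([555.5,  90. ]), np.float64(-40.1))
98 top (array([553.4,  84.8]), np.float64(-53.4))
100 scene (array([553.7,  87.9]), np.float64(-40.1))
100 top (array([553. ,  84.4]), np.float64(-53.3))
102 scene (array([552.1,  85.9]), np.float64(-40.1))
102 top (array([552.4,  84. ]), np.float64(-53.1))
drift ('scene', 'top') (array([ 534.7, -213.4]), np.float64(-47.8))
drift ('scene',) (array([ 605.8, -194. ]), np.float64(-26.5))
drift ('top',) (array([ 534.7, -213.7]), np.float64(-25.9))
slim ('scene', 'top') (array([ 510.7, -246.3]), np.float64(-41.5))
slim ('scene',) (array([ 510.7, -246.3]), np.float64(-24.8))
slim ('top',) (array([ 516. , -260.2]), np.float64(-28.3))
```

Positions for the work:
- Ring: (552, 84), z about 102. This is a refined fit.
- Drift: (554, -191), a triangulation whose overlay matched. The automatic refinement of the drift diverged, so I'm discarding it.

The jaws are already close to the rack axis. A partial opening of 45 mm stays clear of the slim drift, so I'll head there now.

```bash
python3 -m inch '[{"gripper":0.045,"tx":-0.033,"ty":-0.037},{"gripper":0.045,"tx":-0.033,"ty":-0.037},{"gripper":0.045,"tx":-0.033,"ty":-0.037},{"gripper":0.045,"tx":-0.033,"ty":-0.037},{"gripper":0.045,"tx":-0.033,"ty":-0.037},{"gripper":0.045,"tx":-0.033,"ty":-0.037},{"gripper":0.045,"tx":-0.033,"ty":-0.037},{"gripper":0.045,"tx":-0.033,"ty":-0.037}]' 30
python3 -m inch '[{"gripper":0.045,"tx":-0.033,"ty":-0.037},{"gripper":0.045,"tx":-0.033,"ty":-0.037},{"gripper":0.045,"tx":-0.033,"ty":-0.037},{"gripper":0.045,"tx":-0.033,"ty":-0.037},{"gripper":0.045,"tx":-0.033,"ty":-0.037},{"gripper":0.045,"tx":-0.033,"ty":-0.037},{"gripper":0.045,"tx":-0.020,"ty":-0.020},{"gripper":0.045}]'
cat >> h.py <<'E'
def delta(target):
    from rig import sense
    s=sense();p=np.array(s["eef_pos"]);y=s["tcp_rot"][2];d=np.array(target)-p;c,q=np.cos(y),np.sin(y)
    print("tcp",p.round(1),"rot",np.round(s["tcp_rot"],3),"F",np.round(s["contact_force"],1),"open",round(s["opening"]*85.4,1),"t",round(s["clock"],1))
    print("tx %.1f ty %.1f tz %.1f mm"%(d[0]*c+d[1]*q,d[0]*q-d[1]*c,-d[2]))
E
python3 -c "
from h import *;delta([553.8,-190.8,150])"
```

```text
tcp [186.4 596.5 192.6] rot [-3.142  0.     2.839] F [ 0.5  0.1 -0.1] open 85.4 t 1.1
tx -585.5 ty -642.0 tz 42.6 mm$[0]: bad value
$[0]: bad value
```

```bash
python3 -m inch '[{"gripper":0.045,"tx":-0.033,"ty":-0.037,"tz":0,"spin":0},{"gripper":0.045,"tx":-0.033,"ty":-0.037,"tz":0,"spin":0},{"gripper":0.045,"tx":-0.033,"ty":-0.037,"tz":0,"spin":0},{"gripper":0.045,"tx":-0.033,"ty":-0.037,"tz":0,"spin":0},{"gripper":0.045,"tx":-0.033,"ty":-0.037,"tz":0,"spin":0},{"gripper":0.045,"tx":-0.033,"ty":-0.037,"tz":0,"spin":0},{"gripper":0.045,"tx":-0.033,"ty":-0.037,"tz":0,"spin":0},{"gripper":0.045,"tx":-0.033,"ty":-0.037,"tz":0,"spin":0}]' 30
python3 -c "
from h import *;delta([553.8,-190.8,150])"
```

```text
clock: 1.9
eef_pos: [350.6, 233.6, 192.9]
tcp_rot: [3.141, 0.001, 2.839]
contact_force: [1.4, 0.9, -0.3]
opening: 0.528
tcp [350.6 233.6 192.9] rot [3.141e+00 1.000e-03 2.839e+00] F [ 1.4  0.9 -0.3] open 45.1 t 1.9
tx -320.4 ty -344.6 tz 42.9 mm
```

```bash
python3 -m inch '[{"gripper":0.045,"tx":-0.034,"ty":-0.036,"tz":0,"spin":0},{"gripper":0.045,"tx":-0.034,"ty":-0.036,"tz":0,"spin":0},{"gripper":0.045,"tx":-0.034,"ty":-0.036,"tz":0,"spin":0},{"gripper":0.045,"tx":-0.034,"ty":-0.036,"tz":0,"spin":0},{"gripper":0.045,"tx":-0.034,"ty":-0.036,"tz":0,"spin":0},{"gripper":0.045,"tx":-0.034,"ty":-0.036,"tz":0,"spin":0},{"gripper":0.045,"tx":-0.034,"ty":-0.036,"tz":0,"spin":0},{"gripper":0.045,"tx":-0.034,"ty":-0.036,"tz":0,"spin":0}]'
python3 -c "
from h import *;delta([553.8,-190.8,150])"
```

```text
clock: 2.7
eef_pos: [524.5, -122.9, 192.8]
tcp_rot: [3.141, 0.001, 2.838]
contact_force: [0.7, 0.6, 0.0]
opening: 0.527
tcp [ 524.5 -122.9  192.8] rot [3.141e+00 1.000e-03 2.838e+00] F [0.7 0.6 0. ] open 45.0 t 2.7
tx -48.2 ty -56.1 tz 42.8 mm
```

```bash
python3 -m inch '[{"gripper":0.045,"tx":-0.024,"ty":-0.028,"tz":0,"spin":0},{"gripper":0.045,"tx":-0.014,"ty":-0.018,"tz":0.01,"spin":0},{"gripper":0.045,"tx":-0.0085,"ty":-0.009,"tz":0.01,"spin":0},{"gripper":0.045,"tx":0,"ty":0,"tz":0.018,"spin":0},{"gripper":0.045,"tx":0,"ty":0,"tz":0.01,"spin":0},{"gripper":0.045,"tx":0,"ty":0,"tz":0,"spin":0},{"gripper":0.045,"tx":0,"ty":0,"tz":0,"spin":0},{"gripper":0.045,"tx":0,"ty":0,"tz":0,"spin":0}]'
python3 - <<'E'
from h import *;setup();delta([553.8,-190.8,79])
import cv2
a=CAM["scene"]["pixels"][210:350,360:500,::-1];b=CAM["top"]["pixels"][120:260,340:480,::-1]
cv2.imwrite("pics/pre.png",cv2.resize(np.hstack([a,b]),None,fx=2.85,fy=2.85,interpolation=2))
E
```

```text
clock: 3.5
eef_pos: [552.3, -186.7, 145.4]
tcp_rot: [-3.142, 0.001, 2.84]
contact_force: [-0.1, 0.9, -0.4]
opening: 0.527
tcp [ 552.4 -186.9  145.5] rot [-3.142e+00  1.000e-03  2.839e+00] F [-1.5 -0.5 -0.2] open 44.7 t 3.6
tx -2.5 ty -3.3 tz 66.5 mm
```

View pics/pre.png

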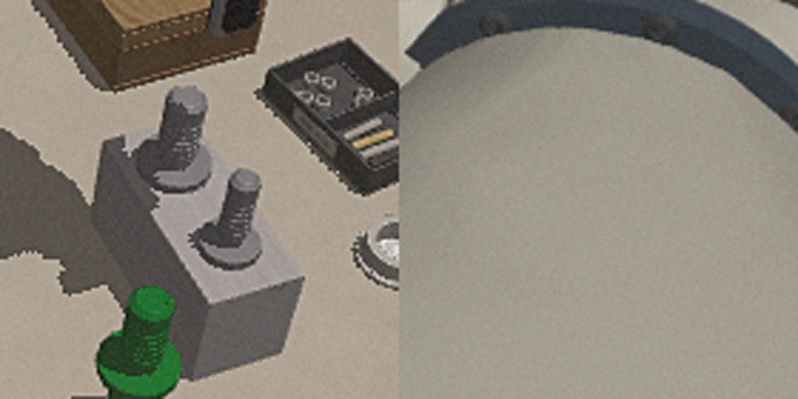

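Run:
```python
from h import *;setup()
import cv2
from rig import sense
s=sense();p=np.array(s["eef_pos"])
ty=np.array([.298,.9545,0])
pts=[p,p+ty*22,p-ty*22,p+[0,0,19]]
q=proj("scene",pts);print(q.round(1))
x0,y0=340,120
im=cv2.resize(CAM["scene"]["pixels"][y0:y0+200,x0:x0+200,::-1],None,fx=3,fy=3,interpolation=2)
for u in q: cv2.circle(im,tuple(((u-[x0,y0]+.5)*3).astype(int)),3,(0,0,255),-1)
cv2.imwrite("pics/pre2.png",im)
```

```text
[[425.7 230.5]
 [418.3 221.3]
 [433.3 240.1]
 [427.6 220.9]]
```

View pics/pre2.png

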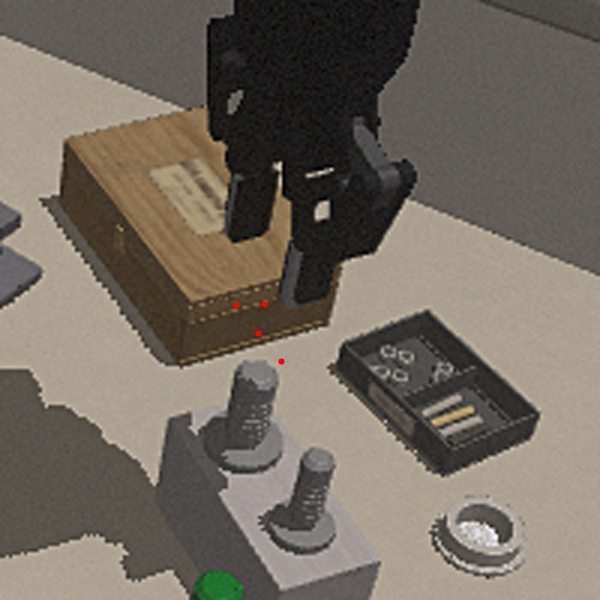

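The picture shows the drift head at (426, 244). The fingertips are at about (423, 200) and (442, 221), roughly 15–20 px higher than the TCP projects. I'll go down 20 mm, stay above the drift, and look again.

```bash
python3 -m inch '[{"gripper":0.045,"tx":-0.002,"ty":-0.003,"tz":0.01,"spin":0},{"gripper":0.045,"tx":0,"ty":0,"tz":0.010,"spin":0},{"gripper":0.045,"tx":0,"ty":0,"tz":0,"spin":0},{"gripper":0.045,"tx":0,"ty":0,"tz":0,"spin":0},{"gripper":0.045,"tx":0,"ty":0,"tz":0,"spin":0},{"gripper":0.045,"tx":0,"ty":0,"tz":0,"spin":0},{"gripper":0.045,"tx":0,"ty":0,"tz":0,"spin":0},{"gripper":0.045,"tx":0,"ty":0,"tz":0,"spin":0}]'
python3 - <<'E'
from h import *;setup();delta([553.8,-190.8,79])
import cv2
from rig import sense
s=sense();p=np.array(s["eef_pos"])
ty=np.array([.298,.9545,0]);tx=np.array([-.9545,.298,0])
x0,y0=360,150
im=cv2.resize(CAM["scene"]["pixels"][y0:y0+150,x0:x0+150,::-1],None,fx=4,fy=4,interpolation=2)
for sg in(1,-1):
  for dz in (0,10,20,30):
    u=proj("scene",[p+ty*sg*22.5+tx*k+[0,0,dz] for k in(-11,11)])
    u=((u-[x0,y0]+.5)*4).astype(int); cv2.line(im,tuple(u[0]),tuple(u[1]),(0,0,255) if dz==0 else (0,255,255),1)
cv2.imwrite("pics/pre3.png",im)
E
```

```text
clock: 4.5
eef_pos: [553.0, -190.5, 124.8]
tcp_rot: [-3.142, 0.0, 2.839]
contact_force: [-0.5, -0.1, 0.2]
opening: 0.529
tcp [ 552.9 -190.5  124.7] rot [3.142 0.    2.839] F [-0.6  0.3  0.2] open 45.3 t 4.6
tx -0.9 ty 0.0 tz 45.7 mm
```

View pics/pre3.png

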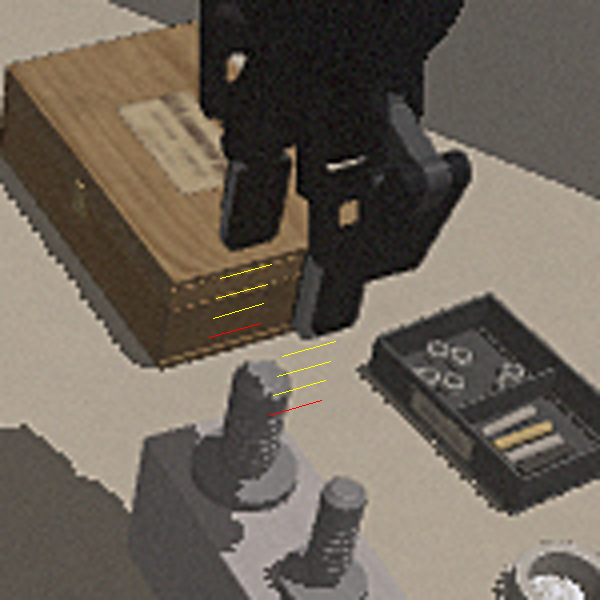

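```bash
python3 -m inch '[{"gripper":0.045,"tx":0,"ty":0,"tz":0.007,"spin":0},{"gripper":0.045,"tx":0,"ty":0,"tz":0.007,"spin":0},{"gripper":0.045,"tx":0,"ty":0,"tz":0.006,"spin":0},{"gripper":0.045,"tx":0,"ty":0,"tz":0,"spin":0},{"gripper":0.045,"tx":0,"ty":0,"tz":0,"spin":0},{"gripper":0.045,"tx":0,"ty":0,"tz":0,"spin":0},{"gripper":0.045,"tx":0,"ty":0,"tz":0,"spin":0},{"gripper":0.045,"tx":0,"ty":0,"tz":0,"spin":0}]'
python3 - <<'E'
from h import *;setup();delta([553.8,-190.8,79])
import cv2
x0,y0=360,150
im=cv2.resize(CAM["scene"]["pixels"][y0:y0+150,x0:x0+150,::-1],None,fx=4,fy=4,interpolation=2)
cv2.imwrite("pics/pre4.png",im)
cv2.imwrite("pics/top4.png",CAM["top"]["pixels"][:,:,::-1])
E
```

```text
clock: 5.4
eef_pos: [553.0, -190.6, 104.8]
tcp_rot: [-3.142, 0.0, 2.839]
contact_force: [-1.3, 0.2, -0.3]
opening: 0.527
tcp [ 552.9 -190.5  104.7] rot [3.142 0.    2.839] F [ 0.  -0.1 -0.6] open 44.9 t 5.5
tx -0.9 ty 0.0 tz 25.7 mm
```

View pics/pre4.png

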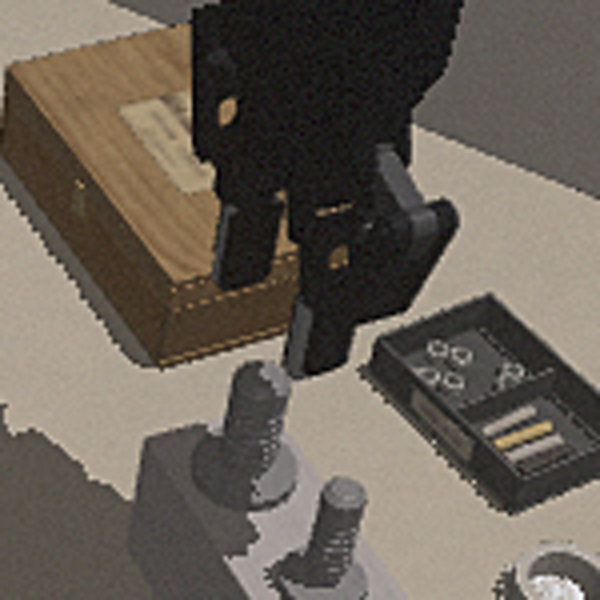

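View pics/top4.png

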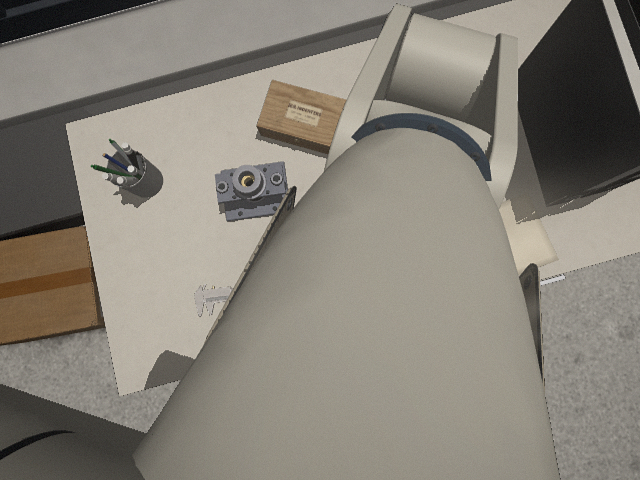

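The scene view puts the tips at crop (247, 288) and (320, 375). They are still above or behind the drift head at (262, 375), and a single view can't tell which. The arm blocks the top camera here. I'll step down a little more and use occlusion to decide.

```bash
python3 -m inch '[{"gripper":0.045,"tx":0,"ty":0,"tz":0.005,"spin":0},{"gripper":0.045,"tx":0,"ty":0,"tz":0.005,"spin":0},{"gripper":0.045,"tx":0,"ty":0,"tz":0.005,"spin":0},{"gripper":0.045,"tx":0,"ty":0,"tz":0.005,"spin":0},{"gripper":0.045,"tx":0,"ty":0,"tz":0,"spin":0},{"gripper":0.045,"tx":0,"ty":0,"tz":0,"spin":0},{"gripper":0.045,"tx":0,"ty":0,"tz":0,"spin":0},{"gripper":0.045,"tx":0,"ty":0,"tz":0,"spin":0}]'
python3 - <<'E'
from h import *;setup();delta([553.8,-190.8,79])
import cv2
x0,y0=360,150
im=cv2.resize(CAM["scene"]["pixels"][y0:y0+150,x0:x0+150,::-1],None,fx=4,fy=4,interpolation=2)
im=np.clip(im.astype(float)*1.8,0,255).astype(np.uint8)
cv2.imwrite("pics/pre5.png",im)
E
```

```text
clock: 6.3
eef_pos: [553.0, -190.6, 84.8]
tcp_rot: [-3.142, 0.0, 2.839]
contact_force: [0.1, 0.6, -0.4]
opening: 0.528
tcp [ 553.  -190.6   84.8] rot [-3.142  0.     2.839] F [0.3 0.2 1. ] open 45.0 t 6.4
tx -0.9 ty 0.0 tz 5.8 mm
```

View pics/pre5.png

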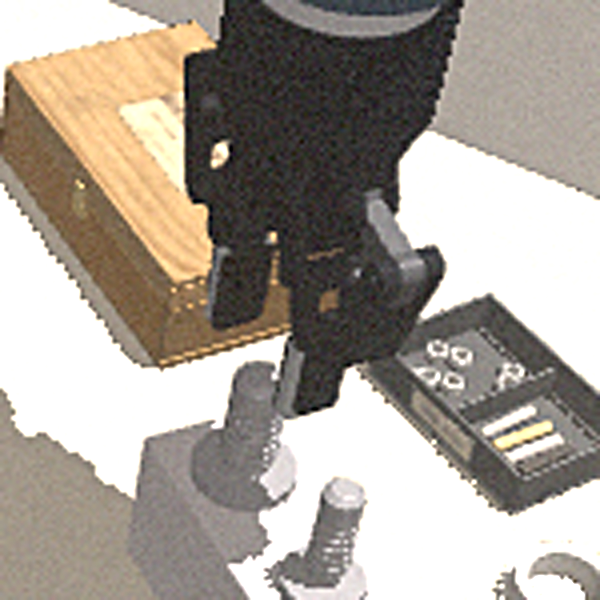

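Run:
```python
from h import *;setup()
import cv2
from rig import sense
p=np.array(sense()["eef_pos"])
ty=np.array([.298,.9545,0]);tx=np.array([-.9545,.298,0])
x0,y0=380,190
outs=[]
for dx,dz in((0,37),(0,30),(6,35),(12,25)):
  im=cv2.resize(CAM["scene"]["pixels"][y0:y0+80,x0:x0+80,::-1],None,fx=5,fy=5,interpolation=2)
  im=np.clip(im.astype(float)*2.5,0,255).astype(np.uint8)
  for sg in(1,-1):
    q=p+[dx,0,dz]
    u=proj("scene",[q+ty*sg*a+tx*k for a,k in((22.5,-11),(22.5,11),(33,11),(33,-11))])
    u=((u-[x0,y0]+.5)*5).astype(np.int32); cv2.polylines(im,[u],True,(0,0,255),1)
  outs.append(im)
h=np.vstack([np.hstack(outs[:2]),np.hstack(outs[2:])]);cv2.imwrite("pics/pre6.png",cv2.resize(h,(600,600)))
```

```text
(no output)
```

View pics/pre6.png

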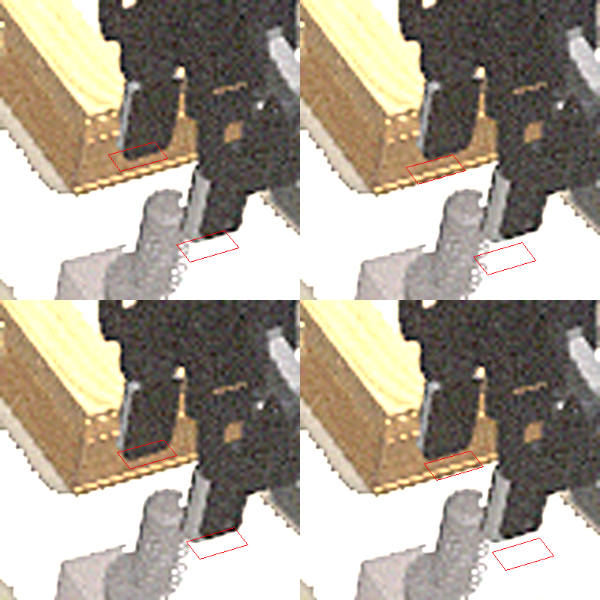

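Run:
```python
from h import *;setup()
import cv2
a=cv2.imread("pics/scene0.png")[:,:,::-1];b=CAM["scene"]["pixels"]
im=np.hstack([cv2.resize(x[232:272,405:455,::-1],None,fx=8,fy=8,interpolation=0) for x in(a,b)])
cv2.imwrite("pics/occ.png",np.clip(im*1.6,0,255).astype(np.uint8))
```

View pics/occ.png

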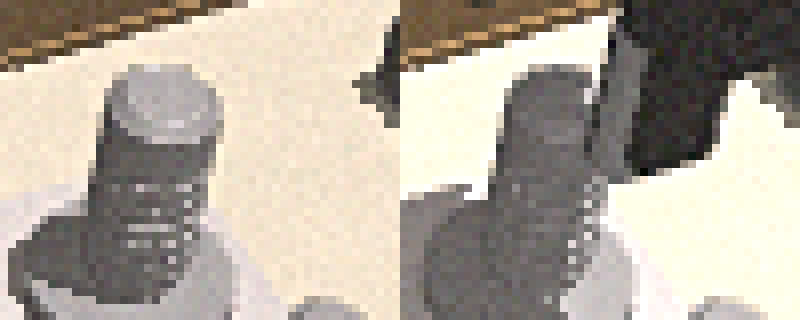

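Compared with the first picture, the right finger now covers the drift's right edge by about 3 px, near (430, 246). So the fingers are in front of the drift and their tips are really some 40 mm above the reported TCP. I'll keep going down in small steps, checking force and picture.

```bash
python3 -m inch '[{"gripper":0.045,"tx":0,"ty":0,"tz":0.004,"spin":0},{"gripper":0.045,"tx":0,"ty":0,"tz":0.004,"spin":0},{"gripper":0.045,"tx":0,"ty":0,"tz":0.004,"spin":0},{"gripper":0.045,"tx":0,"ty":0,"tz":0,"spin":0},{"gripper":0.045,"tx":0,"ty":0,"tz":0,"spin":0},{"gripper":0.045,"tx":0,"ty":0,"tz":0,"spin":0},{"gripper":0.045,"tx":0,"ty":0,"tz":0,"spin":0},{"gripper":0.045,"tx":0,"ty":0,"tz":0,"spin":0}]'
python3 - <<'E'
from h import *;setup();delta([553.8,-190.8,79])
import cv2
x0,y0=380,190
im=cv2.resize(CAM["scene"]["pixels"][y0:y0+100,x0:x0+100,::-1],None,fx=6,fy=6,interpolation=2)
im=np.clip(im.astype(float)*2,0,255).astype(np.uint8)
cv2.imwrite("pics/pre7.png",im)
E
```

```text
clock: 7.4
eef_pos: [553.0, -190.6, 72.7]
tcp_rot: [-3.142, 0.0, 2.839]
contact_force: [-0.5, -1.1, 0.3]
opening: 0.53
tcp [ 552.9 -190.5   72.7] rot [-3.142  0.     2.839] F [-0.7  0.2  0.2] open 45.1 t 7.5
tx -1.0 ty 0.0 tz -6.3 mm
```

View pics/pre7.png

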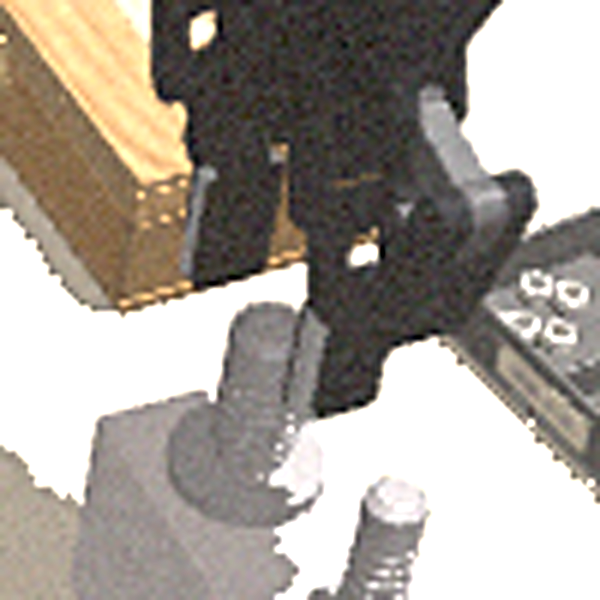

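```bash
python3 -m inch '[{"gripper":0.045,"tx":0.002,"ty":0,"tz":0.004,"spin":0},{"gripper":0.045,"tx":0.002,"ty":0,"tz":0.004,"spin":0},{"gripper":0.045,"tx":0,"ty":0,"tz":0.004,"spin":0},{"gripper":0.045,"tx":0,"ty":0,"tz":0.004,"spin":0},{"gripper":0.045,"tx":0,"ty":0,"tz":0.004,"spin":0},{"gripper":0.045,"tx":0,"ty":0,"tz":0,"spin":0},{"gripper":0.045,"tx":0,"ty":0,"tz":0,"spin":0},{"gripper":0.045,"tx":0,"ty":0,"tz":0,"spin":0}]'
python3 - <<'E'
from h import *;setup();delta([553.8,-190.8,79])
import cv2
x0,y0=380,200
im=cv2.resize(CAM["scene"]["pixels"][y0:y0+100,x0:x0+100,::-1],None,fx=6,fy=6,interpolation=2)
im=np.clip(im.astype(float)*2,0,255).astype(np.uint8)
cv2.imwrite("pics/pre8.png",im)
E
```

```text
clock: 8.3
eef_pos: [549.2, -189.4, 52.7]
tcp_rot: [-3.142, 0.0, 2.839]
contact_force: [0.3, -0.1, -0.9]
opening: 0.527
tcp [ 549.2 -189.4   52.8] rot [-3.142  0.     2.839] F [ 0.5  0.5 -0.5] open 45.2 t 8.4
tx -4.8 ty 0.0 tz -26.2 mm
```

View pics/pre8.png

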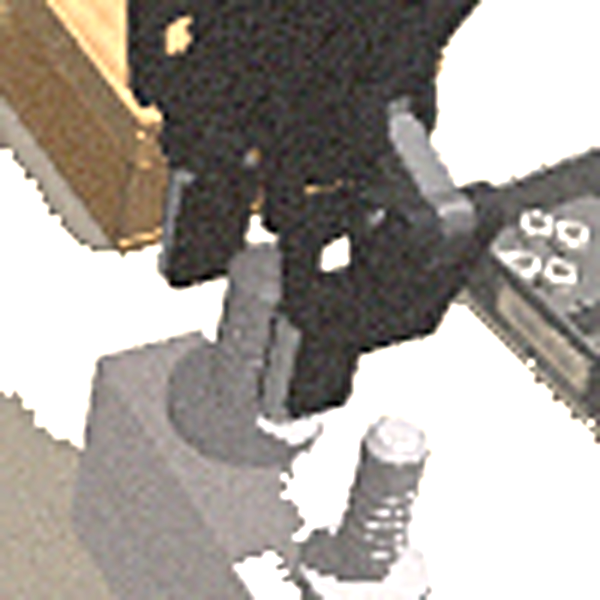

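The drift now stands between the fingers, with its axis at crop x≈254 between tips at 200 and 310. The tips are at about z 91, no contact force. I'll go 8 mm deeper and close gently.

```bash
python3 -m inch '[{"gripper":0.045,"tx":0,"ty":0,"tz":0.004,"spin":0},{"gripper":0.045,"tx":0,"ty":0,"tz":0.004,"spin":0},{"gripper":0.030,"tx":0,"ty":0,"tz":0,"spin":0},{"gripper":0.024,"tx":0,"ty":0,"tz":0,"spin":0},{"gripper":0.02,"tx":0,"ty":0,"tz":0,"spin":0},{"gripper":0.015,"tx":0,"ty":0,"tz":0,"spin":0},{"gripper":0.010,"tx":0,"ty":0,"tz":0,"spin":0},{"gripper":0.010,"tx":0,"ty":0,"tz":0,"spin":0}]' 20
python3 - <<'E'
from h import *;setup();delta([553.8,-190.8,79])
import cv2
x0,y0=380,200
im=cv2.resize(CAM["scene"]["pixels"][y0:y0+100,x0:x0+100,::-1],None,fx=6,fy=6,interpolation=2)
im=np.clip(im.astype(float)*2,0,255).astype(np.uint8)
cv2.imwrite("pics/grip.png",im)
E
```

```text
clock: 9.2
eef_pos: [548.9, -189.3, 44.5]
tcp_rot: [-3.142, -0.0, 2.839]
contact_force: [0.3, -0.3, -1.3]
opening: 0.253
tcp [ 548.9 -189.3   44.5] rot [-3.142 -0.     2.839] F [ 0.6 -0.1 -2.4] open 21.7 t 9.3
tx -5.1 ty 0.0 tz -34.5 mm
```

View pics/grip.png

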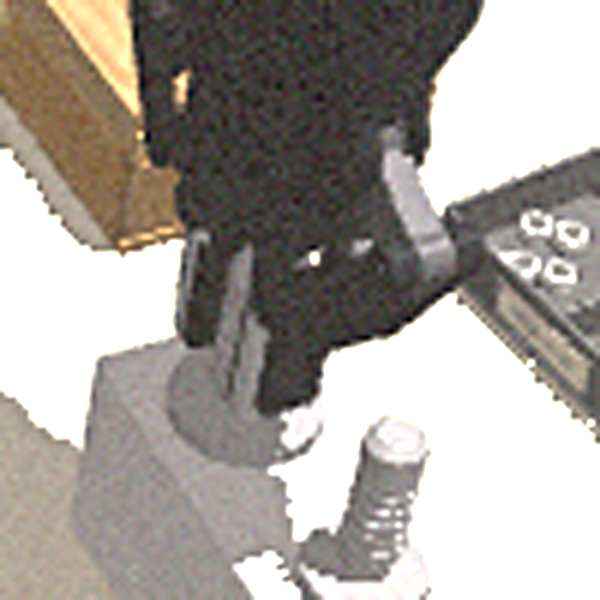

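Gripped: opening 21.7 mm, matching the 22 mm grip. The rest reference is TCP (548.9, -189.3, 44.5). Next I raise the grip force and lift straight up.

```bash
python3 -m inch '[{"gripper":0.01,"tx":0,"ty":0,"tz":0,"spin":0},{"gripper":0.01,"tx":0,"ty":0,"tz":-0.004,"spin":0},{"gripper":0.01,"tx":0,"ty":0,"tz":-0.012,"spin":0},{"gripper":0.01,"tx":0,"ty":0,"tz":-0.018,"spin":0},{"gripper":0.01,"tx":0,"ty":0,"tz":-0.02,"spin":0},{"gripper":0.01,"tx":0,"ty":0,"tz":-0.02,"spin":0},{"gripper":0.01,"tx":0,"ty":0,"tz":-0.026,"spin":0},{"gripper":0.01,"tx":0,"ty":0,"tz":-0.026,"spin":0}]' 70
python3 - <<'E'
from h import *;setup();delta([546.9,85.9,165])
import cv2
x0,y0=360,130
im=cv2.resize(CAM["scene"]["pixels"][y0:y0+190,x0:x0+190,::-1],None,fx=3.15,fy=3.15,interpolation=2)
im=np.clip(im.astype(float)*2,0,255).astype(np.uint8)
cv2.imwrite("pics/lift.png",im)
E
```

```text
clock: 10.1
eef_pos: [548.9, -189.3, 172.5]
tcp_rot: [-3.142, 0.0, 2.839]
contact_force: [0.9, -0.1, -1.7]
opening: 0.241
tcp [ 551.5 -190.2  175.1] rot [-3.141  0.007  2.839] F [ 1.1 -0.5 -2. ] open 20.2 t 10.2
tx 86.7 ty 262.2 tz 10.1 mm
```

View pics/lift.png

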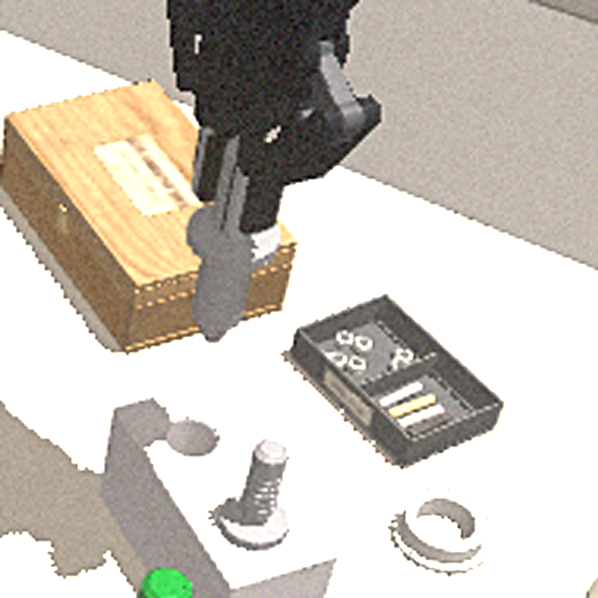

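The drift hangs upright in the jaws, its tip at crop (215, 338), with the rack hole empty and the slim drift undisturbed. Next, carry it over the ring.

```bash
python3 -m inch '[{"gripper":0.01,"tx":0.0066,"ty":0.02,"tz":0,"spin":0},{"gripper":0.01,"tx":0.0132,"ty":0.04,"tz":0,"spin":0},{"gripper":0.01,"tx":0.015,"ty":0.045,"tz":0,"spin":0},{"gripper":0.01,"tx":0.015,"ty":0.045,"tz":0,"spin":0},{"gripper":0.01,"tx":0.015,"ty":0.045,"tz":0,"spin":0},{"gripper":0.01,"tx":0.0115,"ty":0.035,"tz":0,"spin":0},{"gripper":0.01,"tx":0.0072,"ty":0.022,"tz":0,"spin":0},{"gripper":0.01,"tx":0.0032,"ty":0.01,"tz":0,"spin":0}]' 70
python3 -m inch '[{"gripper":0.01,"tx":0,"ty":0,"tz":0,"spin":0},{"gripper":0.01,"tx":0,"ty":0,"tz":0,"spin":0},{"gripper":0.01,"tx":0,"ty":0,"tz":0,"spin":0},{"gripper":0.01,"tx":0,"ty":0,"tz":0,"spin":0},{"gripper":0.01,"tx":0,"ty":0,"tz":0,"spin":0},{"gripper":0.01,"tx":0,"ty":0,"tz":0,"spin":0},{"gripper":0.01,"tx":0,"ty":0,"tz":0,"spin":0},{"gripper":0.01,"tx":0,"ty":0,"tz":0,"spin":0}]' 70 | tail -2
python3 - <<'E'
from h import *;setup();delta([546.9,85.9,160])
import cv2
from rig import sense
z=sense()["eef_pos"][2]-38.5; p=sense()["eef_pos"]
print("drift z",z)
ax=np.array([p[0]+4.9,p[1]-1.5])
R=np.array([551.8,84.4,102])
for n,bx in (("ins",dict(scene=(255,80,110,120),top=(200,130,110,120))),):
    overlay(n,[(R,28,(0,0,255)),(R,15,(0,255,0)),((*ax,z+60),21,(255,255,0)),((*ax,z),4,(255,0,255))],bx,sc=3.6)
a=cv2.imread("pics/ins_scene.png");b=cv2.imread("pics/ins_top.png")
cv2.imwrite("pics/ins.png",np.clip(np.hstack([a,b]).astype(float)*1.5,0,255).astype(np.uint8))
E
```

```text
clock: 11.0
eef_pos: [543.7, 88.6, 170.1]
tcp_rot: [-3.142, -0.001, 2.841]
contact_force: [-0.7, -0.3, -2.9]
opening: 0.238
contact_force: [-0.2, -0.8, -1.6]
opening: 0.238
tcp [544.4  86.6 170.6] rot [-3.142 -0.     2.839] F [-0.2  0.3 -1.5] open 20.4 t 11.9
tx -2.6 ty 0.1 tz 10.6 mm
drift z 132.08680240490415
```

View pics/ins.png

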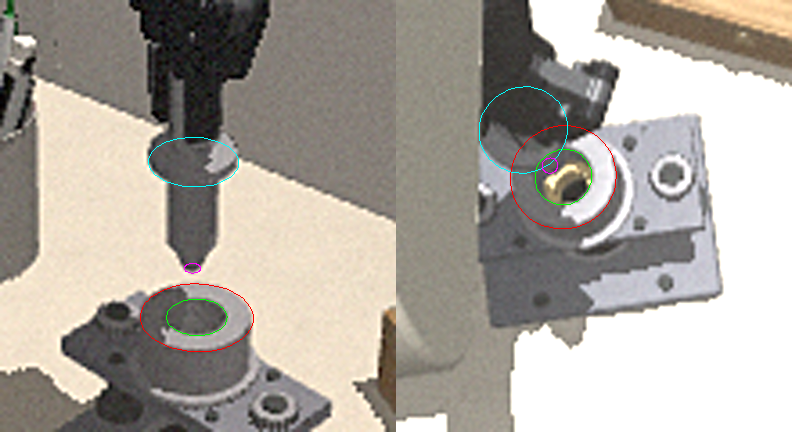

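The projected collar (cyan) and tip (magenta) lie right on the drift in the scene view, so grasp offset and height are known. I need 2.6 mm in x, then start the descent.

```bash
python3 -m inch '[{"gripper":0.01,"tx":-0.0026,"ty":0,"tz":0.004,"spin":0},{"gripper":0.01,"tx":0,"ty":0,"tz":0.006,"spin":0},{"gripper":0.01,"tx":0,"ty":0,"tz":0.006,"spin":0},{"gripper":0.01,"tx":0,"ty":0,"tz":0.006,"spin":0},{"gripper":0.01,"tx":0,"ty":0,"tz":0.003,"spin":0},{"gripper":0.01,"tx":0,"ty":0,"tz":0,"spin":0},{"gripper":0.01,"tx":0,"ty":0,"tz":0,"spin":0},{"gripper":0.01,"tx":0,"ty":0,"tz":0,"spin":0}]' 70
python3 - <<'E'
from h import *;setup();delta([546.9,85.9,80.5])
import cv2
from rig import sense
p=sense()["eef_pos"];z=p[2]-38.5
ax=np.array([p[0]+4.9,p[1]-1.5])
R=np.array([551.8,84.4,102])
overlay("in2",[(R,28,(0,0,255)),(R,15,(0,255,0)),((*ax,z+60),21,(255,255,0)),((*ax,z),4,(255,0,255)),((*ax,z+14),12,(255,0,255))],dict(scene=(255,110,110,100),top=(200,130,110,100)),sc=3.6)
a=cv2.imread("pics/in2_scene.png");b=cv2.imread("pics/in2_top.png")
cv2.imwrite("pics/in2.png",np.clip(np.hstack([a,b]).astype(float)*1.5,0,255).astype(np.uint8))
E
```

```text
clock: 12.7
eef_pos: [547.1, 85.9, 145.8]
tcp_rot: [3.141, 0.0, 2.839]
contact_force: [0.9, -0.9, -1.7]
opening: 0.24
tcp [547.1  85.8 145.9] rot [3.141 0.    2.839] F [-0.5 -0.2 -1.7] open 20.2 t 12.8
tx 0.2 ty 0.0 tz 65.4 mm
```

View pics/in2.png

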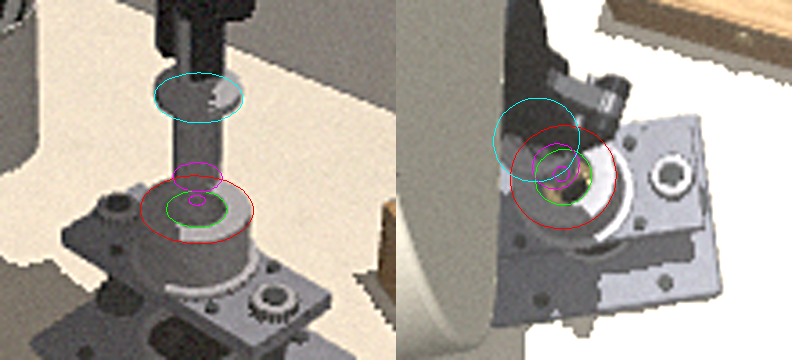

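```bash
python3 -m inch '[{"gripper":0.01,"tx":0,"ty":0,"tz":0.002,"spin":0},{"gripper":0.01,"tx":0,"ty":0,"tz":0.002,"spin":0},{"gripper":0.01,"tx":0,"ty":0,"tz":0.002,"spin":0},{"gripper":0.01,"tx":0,"ty":0,"tz":0.002,"spin":0},{"gripper":0.01,"tx":0,"ty":0,"tz":0.002,"spin":0},{"gripper":0.01,"tx":0,"ty":0,"tz":0.002,"spin":0},{"gripper":0.01,"tx":0,"ty":0,"tz":0.001,"spin":0},{"gripper":0.01,"tx":0,"ty":0,"tz":0,"spin":0}]' 70
```

```text
clock: 13.6
eef_pos: [546.8, 85.8, 132.4]
tcp_rot: [-3.141, -0.0, 2.839]
contact_force: [0.3, -0.7, -2.1]
opening: 0.241
```

```bash
python3 -m inch '[{"gripper":0.01,"tx":0,"ty":0,"tz":0.0015,"spin":0},{"gripper":0.01,"tx":0,"ty":0,"tz":0.0015,"spin":0},{"gripper":0.01,"tx":0,"ty":0,"tz":0.0015,"spin":0},{"gripper":0.01,"tx":0,"ty":0,"tz":0.0015,"spin":0},{"gripper":0.01,"tx":0,"ty":0,"tz":0.0015,"spin":0},{"gripper":0.01,"tx":0,"ty":0,"tz":0.0015,"spin":0},{"gripper":0.01,"tx":0,"ty":0,"tz":0.001,"spin":0},{"gripper":0.01,"tx":0,"ty":0,"tz":0,"spin":0}]' 70
```

```text
clock: 14.4
eef_pos: [546.8, 85.8, 122.4]
tcp_rot: [-3.141, -0.0, 2.839]
contact_force: [1.4, 0.1, -2.0]
opening: 0.242
```

```bash
python3 -m inch '[{"gripper":0.01,"tx":0,"ty":0,"tz":0.0015,"spin":0},{"gripper":0.01,"tx":0,"ty":0,"tz":0.0015,"spin":0},{"gripper":0.01,"tx":0,"ty":0,"tz":0.0015,"spin":0},{"gripper":0.01,"tx":0,"ty":0,"tz":0.0015,"spin":0},{"gripper":0.01,"tx":0,"ty":0,"tz":0.0015,"spin":0},{"gripper":0.01,"tx":0,"ty":0,"tz":0.0015,"spin":0},{"gripper":0.01,"tx":0,"ty":0,"tz":0.001,"spin":0},{"gripper":0.01,"tx":0,"ty":0,"tz":0,"spin":0}]' 70
```

```text
clock: 15.2
eef_pos: [546.8, 85.8, 112.4]
tcp_rot: [-3.141, -0.0, 2.839]
contact_force: [0.3, 0.2, -1.9]
opening: 0.243
```

```bash
python3 -m inch '[{"gripper":0.01,"tx":0,"ty":0,"tz":0.001,"spin":0},{"gripper":0.01,"tx":0,"ty":0,"tz":0.001,"spin":0},{"gripper":0.01,"tx":0,"ty":0,"tz":0.001,"spin":0},{"gripper":0.01,"tx":0,"ty":0,"tz":0.001,"spin":0},{"gripper":0.01,"tx":0,"ty":0,"tz":0.001,"spin":0},{"gripper":0.01,"tx":0,"ty":0,"tz":0.001,"spin":0},{"gripper":0.01,"tx":0,"ty":0,"tz":0.001,"spin":0},{"gripper":0.01,"tx":0,"ty":0,"tz":0.001,"spin":0}]' 70
```

```text
clock: 16.0
eef_pos: [546.9, 85.8, 104.5]
tcp_rot: [-3.142, 0.0, 2.839]
contact_force: [-0.1, -0.8, -2.9]
opening: 0.24
```

```bash
python3 -m inch '[{"gripper":0.01,"tx":0,"ty":0,"tz":0.001,"spin":0},{"gripper":0.01,"tx":0,"ty":0,"tz":0.001,"spin":0},{"gripper":0.01,"tx":0,"ty":0,"tz":0.001,"spin":0},{"gripper":0.01,"tx":0,"ty":0,"tz":0.001,"spin":0},{"gripper":0.01,"tx":0,"ty":0,"tz":0.001,"spin":0},{"gripper":0.01,"tx":0,"ty":0,"tz":0.001,"spin":0},{"gripper":0.01,"tx":0,"ty":0,"tz":0.001,"spin":0},{"gripper":0.01,"tx":0,"ty":0,"tz":0.001,"spin":0}]' 70;  python3 -c "
from h import *;setup();delta([546.9,85.9,80.5])
import cv2
a=CAM['scene']['pixels'][110:230,255:365,::-1]
cv2.imwrite('pics/pr1.png',np.clip(cv2.resize(a,None,fx=5,fy=5,interpolation=2)*1.6,0,255).astype(np.uint8))"
```

```text
clock: 16.8
eef_pos: [547.5, 85.8, 97.9]
tcp_rot: [3.141, 0.001, 2.839]
contact_force: [-2.5, -1.0, 11.6]
opening: 0.239
tcp [547.5  85.8  97.7] rot [3.141e+00 1.000e-03 2.839e+00] F [-2.5 -0.1  7.8] open 20.5 t 16.9
tx 0.5 ty -0.1 tz 17.2 mm
```

View pics/pr1.png

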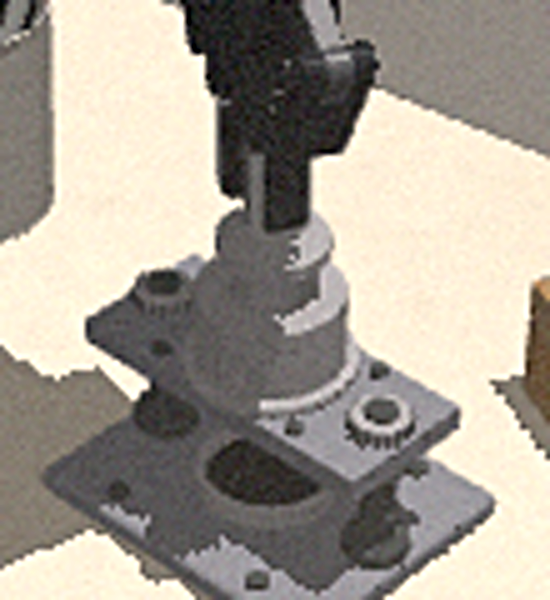

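The shoulder bears on the bush: Fz rose to +11.6, about 14 N with the drift's weight, and the arm gives roughly 1 mm per 10 N. The collar is still about 17 mm above the ring. I continue steadily.

```bash
python3 -m inch '[{"gripper":0.01,"tx":0,"ty":0,"tz":0.001,"spin":0},{"gripper":0.01,"tx":0,"ty":0,"tz":0.001,"spin":0},{"gripper":0.01,"tx":0,"ty":0,"tz":0.001,"spin":0},{"gripper":0.01,"tx":0,"ty":0,"tz":0.001,"spin":0},{"gripper":0.01,"tx":0,"ty":0,"tz":0.001,"spin":0},{"gripper":0.01,"tx":0,"ty":0,"tz":0.001,"spin":0},{"gripper":0.01,"tx":0,"ty":0,"tz":0,"spin":0},{"gripper":0.01,"tx":0,"ty":0,"tz":0,"spin":0}]' 70
```

```text
clock: 17.7
eef_pos: [547.4, 85.9, 91.6]
tcp_rot: [3.141, 0.001, 2.839]
contact_force: [-1.7, -0.5, 7.2]
opening: 0.241
```

```bash
python3 -m inch '[{"gripper":0.01,"tx":0,"ty":0,"tz":0.001,"spin":0},{"gripper":0.01,"tx":0,"ty":0,"tz":0.001,"spin":0},{"gripper":0.01,"tx":0,"ty":0,"tz":0.001,"spin":0},{"gripper":0.01,"tx":0,"ty":0,"tz":0.001,"spin":0},{"gripper":0.01,"tx":0,"ty":0,"tz":0.001,"spin":0},{"gripper":0.01,"tx":0,"ty":0,"tz":0,"spin":0},{"gripper":0.01,"tx":0,"ty":0,"tz":0,"spin":0},{"gripper":0.01,"tx":0,"ty":0,"tz":0,"spin":0}]' 70
```

```text
clock: 18.5
eef_pos: [547.2, 85.9, 85.9]
tcp_rot: [3.141, 0.001, 2.839]
contact_force: [-0.8, -0.3, 4.0]
opening: 0.238
```

```bash
python3 -m inch '[{"gripper":0.01,"tx":0,"ty":0,"tz":0.0005,"spin":0},{"gripper":0.01,"tx":0,"ty":0,"tz":0.0005,"spin":0},{"gripper":0.01,"tx":0,"ty":0,"tz":0.0005,"spin":0},{"gripper":0.01,"tx":0,"ty":0,"tz":0.0005,"spin":0},{"gripper":0.01,"tx":0,"ty":0,"tz":0,"spin":0},{"gripper":0.01,"tx":0,"ty":0,"tz":0,"spin":0},{"gripper":0.01,"tx":0,"ty":0,"tz":0,"spin":0},{"gripper":0.01,"tx":0,"ty":0,"tz":0,"spin":0}]' 70; python3 -c "
from h import *;setup();delta([546.9,85.9,80.5])
import cv2
a=CAM['scene']['pixels'][110:230,255:365,::-1]
cv2.imwrite('pics/pr2.png',np.clip(cv2.resize(a,None,fx=5,fy=5,interpolation=2)*1.6,0,255).astype(np.uint8))"
```

```text
clock: 19.3
eef_pos: [546.9, 85.8, 83.6]
tcp_rot: [3.142, 0.0, 2.839]
contact_force: [0.5, 0.1, -1.6]
opening: 0.237
tcp [546.9  85.8  83.6] rot [-3.142  0.     2.839] F [ 0.4  0.6 -1.6] open 20.5 t 19.4
tx 0.0 ty 0.1 tz 3.1 mm
```

View pics/pr2.png

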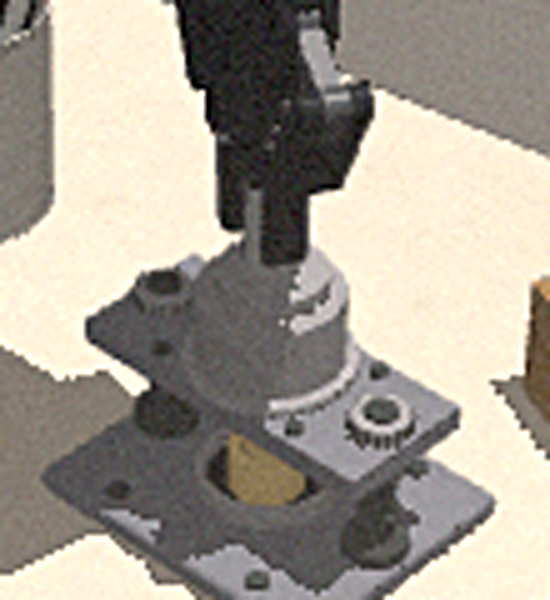

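The brass bush now stands in the catch dish at crop (265, 470), and the force is back to the drift's weight. Next, land the collar gently.

```bash
python3 -m inch '[{"gripper":0.01,"tx":0,"ty":0,"tz":0.0005,"spin":0},{"gripper":0.01,"tx":0,"ty":0,"tz":0.0005,"spin":0},{"gripper":0.01,"tx":0,"ty":0,"tz":0.0005,"spin":0},{"gripper":0.01,"tx":0,"ty":0,"tz":0.0005,"spin":0},{"gripper":0.01,"tx":0,"ty":0,"tz":0,"spin":0},{"gripper":0.01,"tx":0,"ty":0,"tz":0,"spin":0},{"gripper":0.01,"tx":0,"ty":0,"tz":0,"spin":0},{"gripper":0.01,"tx":0,"ty":0,"tz":0,"spin":0}]' 70
```

```text
clock: 20.2
eef_pos: [546.9, 85.8, 81.6]
tcp_rot: [3.142, 0.0, 2.839]
contact_force: [0.8, -0.8, -1.2]
opening: 0.24
```

```bash
python3 -m inch '[{"gripper":0.01,"tx":0,"ty":0,"tz":0.0005,"spin":0},{"gripper":0.01,"tx":0,"ty":0,"tz":0.0005,"spin":0},{"gripper":0.01,"tx":0,"ty":0,"tz":0.0003,"spin":0},{"gripper":0.01,"tx":0,"ty":0,"tz":0,"spin":0},{"gripper":0.01,"tx":0,"ty":0,"tz":0,"spin":0},{"gripper":0.01,"tx":0,"ty":0,"tz":0,"spin":0},{"gripper":0.01,"tx":0,"ty":0,"tz":0,"spin":0},{"gripper":0.01,"tx":0,"ty":0,"tz":0,"spin":0}]' 70
```

```text
clock: 21.0
eef_pos: [547.0, 85.8, 81.4]
tcp_rot: [3.141, 0.0, 2.839]
contact_force: [-4.0, -0.2, 10.8]
opening: 0.239
```

```bash
python3 -m inch '[{"gripper":0.01,"tx":0,"ty":0,"tz":0.0002,"spin":0},{"gripper":0.01,"tx":0,"ty":0,"tz":0,"spin":0},{"gripper":0.01,"tx":0,"ty":0,"tz":0,"spin":0},{"gripper":0.01,"tx":0,"ty":0,"tz":0,"spin":0},{"gripper":0.01,"tx":0,"ty":0,"tz":0,"spin":0},{"gripper":0.01,"tx":0,"ty":0,"tz":0,"spin":0},{"gripper":0.01,"tx":0,"ty":0,"tz":0,"spin":0},{"gripper":0.01,"tx":0,"ty":0,"tz":0,"spin":0}]' 70; python3 -c "
from h import *;setup();delta([546.9,85.9,80.5])
import cv2
a=CAM['scene']['pixels'][110:230,255:365,::-1];b=CAM['top']['pixels'][130:250,200:310,::-1]
cv2.imwrite('pics/pr3.png',np.clip(cv2.resize(np.hstack([a,b]),None,fx=3.6,fy=3.6,interpolation=2)*1.6,0,255).astype(np.uint8))"
```

```text
clock: 21.8
eef_pos: [547.0, 85.8, 81.4]
tcp_rot: [3.141, 0.0, 2.839]
contact_force: [-5.2, -0.6, 12.3]
opening: 0.243
tcp [547.   85.8  81.4] rot [3.141 0.    2.839] F [-4.7  0.2 13.2] open 20.5 t 21.9
tx 0.1 ty 0.0 tz 0.9 mm
```

View pics/pr3.png

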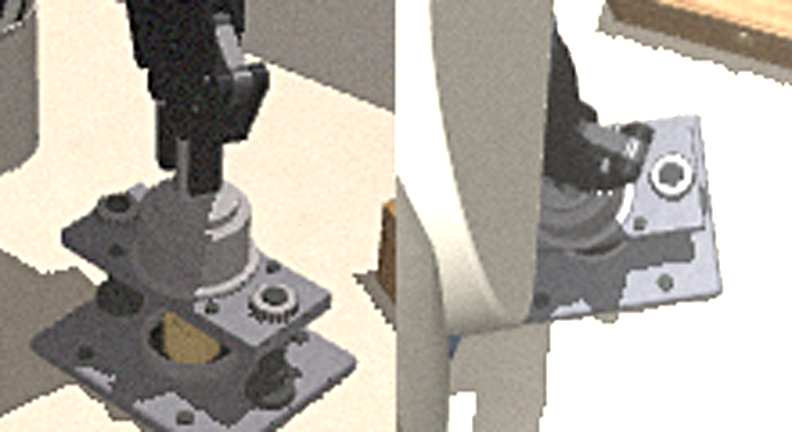

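The collar is down flat on the ring, holding about 14 N steady, and the bush sits upright in the dish at crop (195, 340). Now pull out straight up.

```bash
python3 -m inch '[{"gripper":0.01,"tx":0,"ty":0,"tz":-0.002,"spin":0},{"gripper":0.01,"tx":0,"ty":0,"tz":-0.006,"spin":0},{"gripper":0.01,"tx":0,"ty":0,"tz":-0.012,"spin":0},{"gripper":0.01,"tx":0,"ty":0,"tz":-0.016,"spin":0},{"gripper":0.01,"tx":0,"ty":0,"tz":-0.018,"spin":0},{"gripper":0.01,"tx":0,"ty":0,"tz":-0.020,"spin":0},{"gripper":0.01,"tx":0,"ty":0,"tz":-0.014,"spin":0},{"gripper":0.01,"tx":0,"ty":0,"tz":-0.004,"spin":0}]' 70; python3 -c "
from h import *;delta([548.9,-189.3,172])"
```

```text
clock: 22.7
eef_pos: [548.0, 86.0, 174.2]
tcp_rot: [3.14, 0.003, 2.839]
contact_force: [-0.1, -0.7, -1.6]
opening: 0.24
tcp [548.   86.  174.2] rot [3.140e+00 3.000e-03 2.839e+00] F [-0.1 -0.7 -1.6] open 20.5 t 22.7
tx -82.9 ty -262.5 tz 2.2 mm
```

```bash
python3 -m inch '[{"gripper":0.01,"tx":-0.0064,"ty":-0.02,"tz":0,"spin":0},{"gripper":0.01,"tx":-0.0128,"ty":-0.04,"tz":0,"spin":0},{"gripper":0.01,"tx":-0.0144,"ty":-0.045,"tz":0,"spin":0},{"gripper":0.01,"tx":-0.0144,"ty":-0.045,"tz":0,"spin":0},{"gripper":0.01,"tx":-0.0144,"ty":-0.045,"tz":0,"spin":0},{"gripper":0.01,"tx":-0.0112,"ty":-0.035,"tz":0,"spin":0},{"gripper":0.01,"tx":-0.007,"ty":-0.022,"tz":0,"spin":0},{"gripper":0.01,"tx":-0.0033,"ty":-0.01,"tz":0,"spin":0}]' 70
python3 -m inch '[{"gripper":0.01,"tx":0,"ty":0,"tz":0,"spin":0},{"gripper":0.01,"tx":0,"ty":0,"tz":0,"spin":0},{"gripper":0.01,"tx":0,"ty":0,"tz":0,"spin":0},{"gripper":0.01,"tx":0,"ty":0,"tz":0,"spin":0},{"gripper":0.01,"tx":0,"ty":0,"tz":0,"spin":0},{"gripper":0.01,"tx":0,"ty":0,"tz":0,"spin":0},{"gripper":0.01,"tx":0,"ty":0,"tz":0,"spin":0},{"gripper":0.01,"tx":0,"ty":0,"tz":0,"spin":0}]' 70 | tail -2
python3 - <<'E'
from h import *;setup();delta([548.9,-189.3,120])
from rig import sense
p=sense()["eef_pos"];z=p[2]-38.5
ax=np.array([p[0]+4.9,p[1]-1.5])
H=(553.8,-190.8,66)
overlay("ret",[(H,13,(0,255,0)),((*ax,z+60),21,(255,255,0)),((*ax,z),4,(255,0,255))],dict(scene=(370,130,120,120),top=(340,100,120,120)),sc=5)
E
```

```text
clock: 23.5
eef_pos: [548.3, -191.3, 171.5]
tcp_rot: [-3.141, -0.001, 2.837]
contact_force: [0.4, 0.9, -3.4]
opening: 0.237
contact_force: [0.4, -0.4, -1.3]
opening: 0.241
tcp [ 548.9 -189.3  172.1] rot [-3.142  0.     2.839] F [-0.7  0.6 -1.6] open 20.9 t 24.4
tx -0.0 ty -0.0 tz 52.1 mm
```

View pics/ret_scene.png

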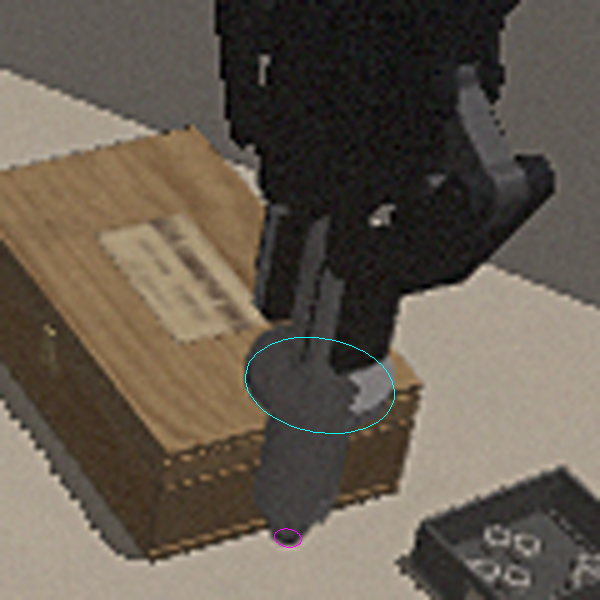

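The TCP is back exactly on its reference, and the projected collar and tip match the held drift. Lowering now.

```bash
python3 -m inch '[{"gripper":0.01,"tx":0,"ty":0,"tz":0.008,"spin":0},{"gripper":0.01,"tx":0,"ty":0,"tz":0.014,"spin":0},{"gripper":0.01,"tx":0,"ty":0,"tz":0.014,"spin":0},{"gripper":0.01,"tx":0,"ty":0,"tz":0.014,"spin":0},{"gripper":0.01,"tx":0,"ty":0,"tz":0.01,"spin":0},{"gripper":0.01,"tx":0,"ty":0,"tz":0.006,"spin":0},{"gripper":0.01,"tx":0,"ty":0,"tz":0.004,"spin":0},{"gripper":0.01,"tx":0,"ty":0,"tz":0,"spin":0}]' 70
python3 -m inch '[{"gripper":0.01,"tx":0,"ty":0,"tz":0.002,"spin":0},{"gripper":0.01,"tx":0,"ty":0,"tz":0.002,"spin":0},{"gripper":0.01,"tx":0,"ty":0,"tz":0.002,"spin":0},{"gripper":0.01,"tx":0,"ty":0,"tz":0.002,"spin":0},{"gripper":0.01,"tx":0,"ty":0,"tz":0.001,"spin":0},{"gripper":0.01,"tx":0,"ty":0,"tz":0.001,"spin":0},{"gripper":0.01,"tx":0,"ty":0,"tz":0.001,"spin":0},{"gripper":0.01,"tx":0,"ty":0,"tz":0.001,"spin":0}]' 70
```

```text
clock: 25.2
eef_pos: [548.7, -189.2, 101.6]
tcp_rot: [3.142, -0.001, 2.839]
contact_force: [0.6, 0.1, -2.7]
opening: 0.239
clock: 26.0
eef_pos: [548.9, -189.3, 90.0]
tcp_rot: [-3.142, 0.0, 2.839]
contact_force: [-0.2, 0.1, -1.8]
opening: 0.243
```

Now the body's shoulder is at the hole mouth. I go on in small steps.

```bash
python3 -m inch '[{"gripper":0.01,"tx":0,"ty":0,"tz":0.001,"spin":0},{"gripper":0.01,"tx":0,"ty":0,"tz":0.001,"spin":0},{"gripper":0.01,"tx":0,"ty":0,"tz":0.001,"spin":0},{"gripper":0.01,"tx":0,"ty":0,"tz":0,"spin":0},{"gripper":0.01,"tx":0,"ty":0,"tz":0,"spin":0},{"gripper":0.01,"tx":0,"ty":0,"tz":0,"spin":0},{"gripper":0.01,"tx":0,"ty":0,"tz":0,"spin":0},{"gripper":0.01,"tx":0,"ty":0,"tz":0,"spin":0}]' 70
```

```text
clock: 26.8
eef_pos: [548.8, -189.3, 87.1]
tcp_rot: [-3.142, 0.0, 2.839]
contact_force: [-0.6, -0.8, -2.6]
opening: 0.242
```

```bash
python3 -m inch '[{"gripper":0.01,"tx":0,"ty":0,"tz":0.003,"spin":0},{"gripper":0.01,"tx":0,"ty":0,"tz":0.003,"spin":0},{"gripper":0.01,"tx":0,"ty":0,"tz":0.003,"spin":0},{"gripper":0.01,"tx":0,"ty":0,"tz":0.003,"spin":0},{"gripper":0.01,"tx":0,"ty":0,"tz":0.003,"spin":0},{"gripper":0.01,"tx":0,"ty":0,"tz":0.003,"spin":0},{"gripper":0.01,"tx":0,"ty":0,"tz":0.002,"spin":0},{"gripper":0.01,"tx":0,"ty":0,"tz":0,"spin":0}]' 70
```

```text
clock: 27.6
eef_pos: [548.6, -189.2, 66.7]
tcp_rot: [3.142, -0.001, 2.839]
contact_force: [-1.1, -0.6, -2.2]
opening: 0.242
```

```bash
python3 -m inch '[{"gripper":0.01,"tx":0,"ty":0,"tz":0.003,"spin":0},{"gripper":0.01,"tx":0,"ty":0,"tz":0.003,"spin":0},{"gripper":0.01,"tx":0,"ty":0,"tz":0.003,"spin":0},{"gripper":0.01,"tx":0,"ty":0,"tz":0.003,"spin":0},{"gripper":0.01,"tx":0,"ty":0,"tz":0.003,"spin":0},{"gripper":0.01,"tx":0,"ty":0,"tz":0.003,"spin":0},{"gripper":0.01,"tx":0,"ty":0,"tz":0.001,"spin":0},{"gripper":0.01,"tx":0,"ty":0,"tz":0,"spin":0}]' 70
```

```text
clock: 28.4
eef_pos: [548.7, -189.2, 47.9]
tcp_rot: [3.142, -0.0, 2.839]
contact_force: [-0.1, 0.7, -2.6]
opening: 0.236
```

```bash
python3 -m inch '[{"gripper":0.01,"tx":0,"ty":0,"tz":0.001,"spin":0},{"gripper":0.01,"tx":0,"ty":0,"tz":0.001,"spin":0},{"gripper":0.01,"tx":0,"ty":0,"tz":0.0007,"spin":0},{"gripper":0.01,"tx":0,"ty":0,"tz":0.0005,"spin":0},{"gripper":0.01,"tx":0,"ty":0,"tz":0,"spin":0},{"gripper":0.01,"tx":0,"ty":0,"tz":0,"spin":0},{"gripper":0.01,"tx":0,"ty":0,"tz":0,"spin":0},{"gripper":0.01,"tx":0,"ty":0,"tz":0,"spin":0}]' 70
```

```text
clock: 29.2
eef_pos: [548.8, -189.3, 44.9]
tcp_rot: [-3.142, 0.0, 2.839]
contact_force: [-0.2, -0.7, -1.2]
opening: 0.24
```

```bash
python3 -m inch '[{"gripper":0.01,"tx":0,"ty":0,"tz":0.0004,"spin":0},{"gripper":0.01,"tx":0,"ty":0,"tz":0,"spin":0},{"gripper":0.024,"tx":0,"ty":0,"tz":0,"spin":0},{"gripper":0.028,"tx":0,"ty":0,"tz":0,"spin":0},{"gripper":0.034,"tx":0,"ty":0,"tz":0,"spin":0},{"gripper":0.045,"tx":0,"ty":0,"tz":0,"spin":0},{"gripper":0.045,"tx":0,"ty":0,"tz":0,"spin":0},{"gripper":0.045,"tx":0,"ty":0,"tz":0,"spin":0}]' 20
python3 -c "
from h import *;setup();delta([548.9,-189.3,172])
import cv2
cv2.imwrite('pics/rel.png',np.clip(cv2.resize(CAM['scene']['pixels'][200:300,380:480,::-1],None,fx=6,fy=6,interpolation=2)*1.8,0,255).astype(np.uint8))"
```

```text
clock: 30.0
eef_pos: [548.8, -189.3, 44.5]
tcp_rot: [-3.142, 0.0, 2.839]
contact_force: [0.8, -0.6, 0.1]
opening: 0.524
tcp [ 548.8 -189.3   44.5] rot [-3.142  0.     2.839] F [-0.3  1.1  0.3] open 45.4 t 30.1
tx -0.1 ty -0.0 tz -127.5 mm
```

View pics/rel.png

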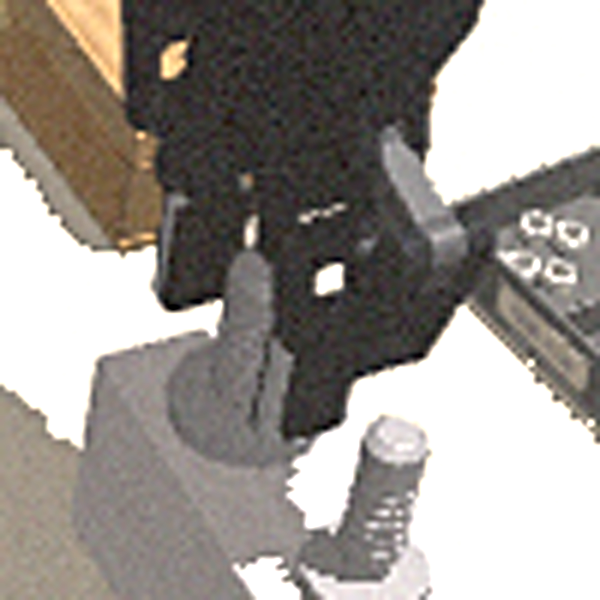

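Released; the force is zero and the drift stands between the open fingers. I retreat straight up and then swing aside for a clear final look.

```bash
python3 -m inch '[{"gripper":0.045,"tx":0,"ty":0,"tz":-0.004,"spin":0},{"gripper":0.045,"tx":0,"ty":0,"tz":-0.015,"spin":0},{"gripper":0.045,"tx":0,"ty":0,"tz":-0.02,"spin":0},{"gripper":0.045,"tx":0,"ty":0,"tz":-0.025,"spin":0},{"gripper":0.045,"tx":0,"ty":0,"tz":-0.03,"spin":0},{"gripper":0.045,"tx":0,"ty":0,"tz":-0.03,"spin":0},{"gripper":0.045,"tx":0,"ty":0,"tz":-0.02,"spin":0},{"gripper":0.045,"tx":0,"ty":0,"tz":0,"spin":0}]' 20
python3 -m inch '[{"gripper":0.045,"tx":0.033,"ty":0.037,"tz":0,"spin":0},{"gripper":0.045,"tx":0.033,"ty":0.037,"tz":0,"spin":0},{"gripper":0.045,"tx":0.033,"ty":0.037,"tz":0,"spin":0},{"gripper":0.045,"tx":0.033,"ty":0.037,"tz":0,"spin":0},{"gripper":0.045,"tx":0.033,"ty":0.037,"tz":0,"spin":0},{"gripper":0.045,"tx":0.033,"ty":0.037,"tz":0,"spin":0},{"gripper":0.045,"tx":0.033,"ty":0.037,"tz":0,"spin":0},{"gripper":0.045,"tx":0.033,"ty":0.037,"tz":0,"spin":0}]' 20
python3 -m inch '[{"gripper":0.045,"tx":0.033,"ty":0.037,"tz":0,"spin":0},{"gripper":0.045,"tx":0.033,"ty":0.037,"tz":0,"spin":0},{"gripper":0.045,"tx":0.033,"ty":0.037,"tz":0,"spin":0},{"gripper":0.045,"tx":0.033,"ty":0.037,"tz":0,"spin":0},{"gripper":0.045,"tx":0.033,"ty":0.037,"tz":0,"spin":0},{"gripper":0.045,"tx":0.02,"ty":0.02,"tz":0,"spin":0},{"gripper":0.045,"tx":0.01,"ty":0.01,"tz":0,"spin":0},{"gripper":0.045,"tx":0,"ty":0,"tz":0,"spin":0}]' 20
python3 - <<'E'
from h import *;setup();delta([548.9,-189.3,172])
import cv2
cv2.imwrite('pics/end_s.png',CAM['scene']['pixels'][:,:,::-1]);cv2.imwrite('pics/end_t.png',CAM['top']['pixels'][:,:,::-1])
for c in("scene","top"):
    a=cv2.cvtColor(cv2.imread(f"pics/{c}0.png"),6).astype(np.float32);b=cv2.cvtColor(CAM[c]["pixels"],7).astype(np.float32)
    for n,(x,y,w,h) in (dict(drift=(405,236,32,40),slim=(432,266,24,35)) if c=="scene" else dict(drift=(378,164,25,24),slim=(412,176,22,22))).items():
        print(c,n,np.round(cv2.phaseCorrelate(a[y:y+h,x:x+w].copy(),b[y:y+h,x:x+w].copy()),2))
i=np.hstack([CAM['scene']['pixels'][230:320,380:470,::-1],CAM['scene']['pixels'][140:230,260:350,::-1]])
cv2.imwrite('pics/end_c.png',cv2.resize(i,None,fx=4.4,fy=4.4,interpolation=2))
E
```

```text
clock: 30.9
eef_pos: [550.9, -190.0, 193.0]
tcp_rot: [-3.141, 0.007, 2.839]
contact_force: [-0.7, -0.1, -0.6]
opening: 0.528
clock: 31.7
eef_pos: [383.7, 173.4, 188.6]
tcp_rot: [3.141, 0.0, 2.838]
contact_force: [1.1, 0.1, -0.1]
opening: 0.526
clock: 32.5
eef_pos: [262.3, 436.0, 188.2]
tcp_rot: [-3.141, -0.0, 2.841]
contact_force: [0.0, 0.4, -0.5]
opening: 0.531
tcp [263.2 434.2 188.2] rot [-3.14   0.     2.839] F [ 0.7  0.5 -0.6] open 45.0 t 32.6
tx -458.5 ty -510.1 tz 16.2 mmTraceback (most recent call last):
  File "<stdin>", line 7, in <module>
    return _wrapfunc(a, 'round', decimals=decimals, out=out)
    return _wrapit(obj, method, *args, **kwds)
    conv = _array_converter(obj)
ValueError: setting an array element with a sequence. The requested array has an inhomogeneous shape after 1 dimensions. The detected shape was (2,) + inhomogeneous part.
```

View pics/end_t.png

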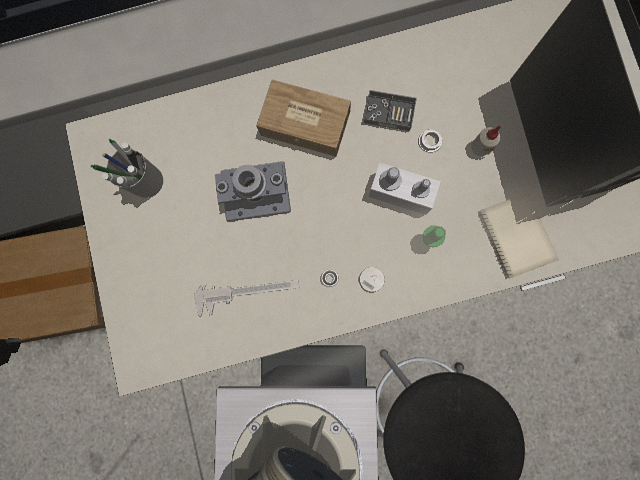

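Run:
```python
import cv2,numpy as np
for c,k in(("scene","s"),("top","t")):
    a=cv2.imread(f"pics/{c}0.png",0).astype(np.float32);b=cv2.imread(f"pics/end_{k}.png",0).astype(np.float32)
    for n,(x,y,w,h) in (dict(drift=(405,236,32,40),slim=(432,266,24,35)) if c=="scene" else dict(drift=(378,164,25,24),slim=(412,176,22,22))).items():
        s,r=cv2.phaseCorrelate(a[y:y+h,x:x+w].copy(),b[y:y+h,x:x+w].copy());print(c,n,np.round(s,2),round(r,2),"mean diff",np.abs(a-b)[y:y+h,x:x+w].mean().round(1))
e=cv2.imread("pics/end_s.png")
i=np.hstack([e[230:320,380:470],e[140:230,260:350]])
cv2.imwrite('pics/end_c.png',cv2.resize(i,None,fx=4.4,fy=4.4,interpolation=2))
```

```text
scene drift [-0.02  0.05] 1.0 mean diff 3.7
scene slim [-0.04  0.07] 1.0 mean diff 2.8
top drift [ 0.67 -0.12] 0.99 mean diff 3.5
top slim [-0.03  0.04] 1.01 mean diff 2.3
```

View pics/end_c.png

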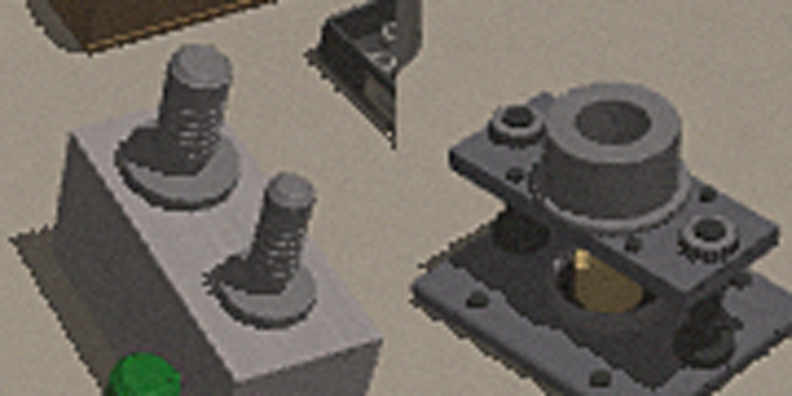

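The drift stands upright, collar down, in its own hole, within about 1 mm of where it started. The slim drift hasn't moved, the bush stands in the dish, and the arm is clear. Handing in.

```bash
python3 -c "
from rig import sign_off
print(sign_off())"
```

```text
the job is handed in; nothing more can be done
None
```

I pressed the bush out into the catch dish with the thicker drift, then put the drift back in its own hole and handed the job in at about 33 s. `sign_off()` gave no verdict.

- **Pressing:** the shoulder met the bush at about 14 N, and the force eased until the bush dropped. The collar then sat on the ring at about 14 N for over a second. These are the wrist forces read at the end of each call plus the drift's weight, so shorter peaks could have been missed. The readings stayed well below 30 N.
- **Last checks:** both cameras put the drift within about 1 mm of its starting place, upright with its collar on the block (one image shows a 0.7 px shift, the other none). The slim drift shows no shift. The bush stands in the dish, the bearing and test block look unmoved, and the gripper is empty and clear.
- **What disagreed:** the cameras showed the fingertips about 39 mm above the reported TCP height and about 5 mm off sideways. I set the grasp by the camera picture and moved relative to the drift's resting place, so the offset cancelled out.
- **What failed:** the automatic edge fit for the drift's position diverged, so I used the hand-picked triangulation. My first move command was refused because rows need all five fields. The first version of my final image comparison crashed and I reran it.

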